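# Lever open the hot waffle iron with the turner that fits

### The job

The waffle iron on the cooker has stuck and is too hot to touch with the gripper: take from the rack the one turner whose blade fits the notch under the front of its cover, and with it lever the cover up until it stands open by at least 50 degrees on its stiff hinge. Then lay that turner flat across both ridges of the white spoon rest, centred on it. Leave the other two turners in the rack, and do not disturb the pot, the bowl or the pepper mill.

Things in the scene. Friction and masses are not known exactly. Their poses are not given: they have to be found in the camera images.
- iron: cast waffle iron, fixed: base 150 x 150 x 60 high, cover 150 x 150 x 14 on top (underside at 61). Origin under the base's centre, z up; -x is its front, hinge at +x. Mid-front a notch in the base's top: 40 wide (y), 25 deep (x), from height 50 to the cover's underside. Two bright steel lugs, 8 wide, 30 to 60 high, stand 12 out of the front face either side of it, 40 apart. No overhang.
- cover (a joint): opening angle of the iron's cover (rad): 0 shut, grows as the front edge rises, stop at 1.5; stiff hinge, stays where it is left; about 4 N at the front edge lifts it. It may start up to 0.03 open
- notch (a point): middle of the notch's mouth on the iron's front face, 55.5 high; same axes as the iron
- cover_hinge (a point): middle of the cover's hinge axis (along y), 150 behind the notch's mouth, 61 high, at the cover's underside
- rack: low wooden rack, 240 wide (y), fixed. Three turners lie side by side, 75 apart, on a slope of 0.61 rad rising to +x, on two bars (12 wide) along y, 62 behind and 42 ahead of a turner's origin; free space below the handle between them. A stop bar below the butts rises to 4 above the handle's centreline. Origin at cooker-top level; turner origins 40 before it (-x), 90 high
- turner_narrow: black nylon turner, 200 long, straight: handle bar 135 x 16 x 12 thick, then a flat blade 30 wide, 3 thick, 65 beyond the handle. Origin on the handle's centreline, 85 from the butt, 115 from the blade's tip; x to the tip, z out of the top face. Blade's mid-plane 4 below the centreline. Starts on the rack, x pointing away from the robot and 0.61 rad up. The one that fits the notch.
- turner_medium: black nylon turner, 200 long, straight: handle bar 135 x 16 x 12 thick, then a flat blade 52 wide, 3 thick, 65 beyond the handle. Origin on the handle's centreline, 85 from the butt, 115 from the blade's tip; x to the tip, z out of the top face. Blade's mid-plane 4 below the centreline. Starts on the rack, x pointing away from the robot and 0.61 rad up. Too wide.
- turner_wide: black nylon turner, 200 long, straight: handle bar 135 x 16 x 12 thick, then a flat blade 72 wide, 3 thick, 65 beyond the handle. Origin on the handle's centreline, 85 from the butt, 115 from the blade's tip; x to the tip, z out of the top face. Blade's mid-plane 4 below the centreline. Starts on the rack, x pointing away from the robot and 0.61 rad up. Too wide.
- spoon_rest: white ceramic spoon rest, fixed: plate 100 (x) x 120 (y) x 8 with two ridges along y, 12 wide, 30 high, at x = -40 and +40. Origin under its centre. A turner lies across both ridges along x, its origin over the middle, 36 above the cooker top
- rest_top (a point): centre of the spoon rest at the height of the ridges' tops (30)
- pot: tall steel pot with its glass lid on, 140 diameter, 180 high with its knob, two wire loops out to 94 from the axis along +x and -x at height 112; origin under its centre; stands between iron and rack
- bowl: small steel bowl, 100 diameter, 45 high, on the far left; origin under its centre
- mill: wooden pepper mill, 52 diameter, 145 high, on the far right; origin under its centre
Mind the look-alikes: they are no part of the job. Of the things that look like the spoon_rest, the middle-sized one is meant.

How it is judged:
On the way, in this order (a step that is already met when the one before it is completed fails the run):
1. the narrow turner's blade, touching the iron, has prised the cover up by at least 0.15 rad (value of joint cover above 0.15 rad and contact force between turner_narrow and iron above 0.3 N), for 0.1 s.
2. the cover is open by at least 50 degrees (value of joint cover above 0.87 rad), for 0.2 s.
At the end, for the whole second after the job is handed in: cover open over 0.87 rad (50 deg); narrow turner still and flat (within 0.15 rad) on the spoon rest, its origin within 35 mm of the rest's centre from above and 0 to 16 mm above the ridge tops; other turners, pot, bowl and mill within 25 mm of their starts (value of joint cover above 0.87 rad and horizontal distance between turner_narrow and rest_top below 0.035 m and z of turner_narrow in the frame of rest_top between 0 and 0.016 m and angle between turner_narrow's own z axis and vertical below 0.15 rad and contact force between turner_narrow and spoon_rest above 0.1 N and linear speed of turner_narrow below 0.02 m/s and distance of each of turner_medium, turner_wide, pot, bowl, mill from where it was at the start of the episode below 0.025 m); the robot touches nothing.
It fails at once if the gripper or arm touches the hot iron (over 1 N) (contact force between any of the fingers, the arm and iron above 1 N).
It fails at once if a turner that is too wide is taken or knocked out of place (moved more than 25 mm) (distance of any of turner_medium, turner_wide from where it was at the start of the episode above 0.025 m).
It fails at once if the pot, the bowl or the pepper mill is pushed more than 25 mm or tipped over 0.3 rad (distance of any of pot, bowl, mill from where it was at the start of the episode above 0.025 m or angle between any of pot, bowl, mill's own z axis and vertical above 0.3 rad).
It also fails if it takes over 64 s, if anything falls off the work surface, if the arm or the gripper's body presses on something with over 40 N, if the wrist force passes 120 N, or if a joint passes its speed limit or range.

### The arm

A 7-joint arm with a two-finger parallel gripper is mounted at the origin on the work surface. World frame = base frame: x ahead of the robot, y to its left, z up, the work surface at z = 0. Lengths are in m, angles in rad, forces in N, time in s.
With the tool pointing down it reaches from about 0.4 to 0.85 m from the base axis. Payload 10.4 kg.
Tool frame: the origin (TCP) lies between the finger pads; the fingertips stand 8 mm ahead of it and the grasp point (between the pads) lies 11 mm behind it; z points along the fingers, x is the direction in which the jaws open and shut, and the axes are right-handed (so a half turn about z gives the same grasp; the last joint's range is limited). The gripper opens to 87 mm and grips with 3 to 60 N. Pads are 19 mm wide; open, the fingers measure 117 mm over their backs; the gripper's body (75 mm by 190 mm) begins 51 mm behind the grasp point.
Start: joints at [1.138, 0.332, -0.065, 1.46, 0.022, 1.35, -0.088], TCP at [0.249, -0.573, 0.231] pointing down, gripper open.
Joint ranges: [-2.6, 2.6], [-0.5, 2.12], [-1.47, 1.34], [0.16, 2.42], [-1.27, 4.41], [0.06, 2.06], [-2.6, 2.6]. Speed limits (rad/s): [2.22, 2.22, 2.79, 2.79, 3.14, 3.14, 3.14].

### API

Orientations are given as a unit quaternion [x, y, z, w].
In Python, from bench import r, viewer gives the robot as it stands.
- The arm moves only by the tool apply_moves, never from a script. Its argument "increments" is a list of rows, each an object with "grip": the closure in counts, from 0 (fully open) to 255 (shut); "xyz": the shift along the tool's x, y, z in mm, a list of three; "rotation": the turn, a rotation vector about the tool's x, y, z in degrees, a list of three. A call has 1 to 5 rows; each row is the pose to reach, as a shift and turn from the pose measured when the call began, along the tool's axes at that moment; what a row does not reach only later rows make up. A row lasts 1/8 s, in which the tool goes at most 62.5 mm and 10.7 degrees, less where a joint would pass 70% of its speed; a pose out of reach is approached as far as the arm can. A call with a gripper value outside its range is refused whole. The fingers move at their own pace and stop on an object; "squeeze" is the grip in N (left out, the last holds). Time passes only in rows, so rows that repeat a pose let the fingers close. It gives the time, the measured TCP pose, the force and the opening at its end, in the units of the state.
- r.read_state(): the state, without advancing time (a new reading comes with each control period).
- viewer.camera(name): name is "scene" or "side" or "wrist"; returns a dict with "img" (384x512x3 uint8, blue, green, red), "range_z" (384x512 float32, m along the optical axis (not along the pixel's ray), 0 where there is no reading), "vertical_fov" (degrees; the focal length in pixels is half the picture's height over the tangent of half this angle, whatever the lens; pixels are square), "cx", "cy" (the principal point, pixels), "D" ([k1, k2, p1, p2, k3] as OpenCV has them; the pictures are not rectified), "rvec" (rotation vector, rad) and "tvec" (3), from world to camera coordinates, as OpenCV has them. Camera axes: x right, y down, z forward; pixel columns grow to the right and rows downward; lengths in m; the calibration is good to about 2 mm. A picture is of the moment at which its call begins.
- r.close_job(): hands the job in, once; it reports no verdict.
The state is a dict: "time": time; "joint_positions": joint angles; "joint_vel": joint speeds; "joint_torque": joint torques, N m; "ee_pos": TCP position; "eef_rot": TCP orientation; "ft_force": force on the tool from outside, world axes, zero at the start; "torque": the same for the moment, N m; "width": finger opening in m.
Only numpy, scipy, OpenCV 4.12 (cv2) and the standard library are available. Lean on these libraries where they do the work, as an engineer would, in place of code of your own. Each camera call takes 0.05 s, during which the arm holds its last target.

## Working session

There is one attempt and no reset: what is moved stays moved. The work goes in short steps, Python scripts to look and compute and a tool call to move; the robot and the scene stay as the last step left them, time stands still between calls to the robot, and variables do not carry over. Pictures are saved under pics/ and viewed, and the job is handed in when it is done.

Besides the shell and the picture viewer there is one more tool, called after "Call:" as name(argument=value, ...) on one line, values as JSON. apply_moves: Moves the arm, as the interface text tells. Its arguments: {"type":"object","properties":{"increments":{"type":"array","items":{"type":"object","properties":{"grip":{"type":"number"},"xyz":{"type":"array","items":{"type":"number"}},"rotation":{"type":"array","items":{"type":"number"}}}}},"squeeze":{"type":"number"}},"required":["increments"]}

```bash
ls; mkdir -p pics; cat > h.py <<'E'
import numpy as np, cv2
from scipy.spatial.transform import Rotation as R
def K(c):
    h=c["img"].shape[0]; f=h/2/np.tan(np.radians(c["vertical_fov"])/2)
    return np.array([[f,0,c["cx"]],[0,f,c["cy"]],[0,0,1.]])
def pose(c): return R.from_rotvec(np.ravel(c["rvec"])).as_matrix(), np.ravel(c["tvec"])
def ray(c,uv):
    uv=np.array(uv,float).reshape(-1,1,2)
    n=cv2.undistortPoints(uv,K(c),np.array(c["D"],float)).reshape(-1,2)
    Rm,t=pose(c); d=np.c_[n,np.ones(len(n))]@Rm
    return -Rm.T@t, d
def onplane(c,uv,z):
    o,d=ray(c,uv); return o+d*((z-o[2])/d[:,2])[:,None]
def cloud(c,uv):
    uv=np.array(uv).reshape(-1,2).astype(int); o,d=ray(c,uv)
    zz=c["range_z"][uv[:,1],uv[:,0]]; return o+d*zz[:,None]
def proj(c,P): return cv2.projectPoints(np.array(P,float).reshape(-1,1,3),np.ravel(c["rvec"]).astype(float),np.ravel(c["tvec"]).astype(float),K(c),np.array(c["D"],float))[0].reshape(-1,2)
E
python3 - <<'E'
from bench import r,viewer
import cv2,pickle
print(r.read_state())
for n in ("scene","side","wrist"):
    c=viewer.camera(n); pickle.dump(c,open(f"{n}0.pkl","wb")); cv2.imwrite(f"pics/{n}0.png",c["img"])
    print(n,c["vertical_fov"],c["cx"],c["cy"],c["D"],c["rvec"],c["tvec"])
E
```

```text
pics
{'time': 0.0, 'joint_positions': array([ 1.13841451,  0.33286556, -0.06469714,  1.4609438 ,  0.02160372,
        1.3499214 , -0.08850909]), 'joint_vel': array([ 0.00069126, -0.00063645,  0.00057118, -0.00071798, -0.00011043,
        0.00126993, -0.00128341]), 'joint_torque': array([ 5.12254303e-05, -6.23249888e+01,  2.45352031e-02, -3.89891553e+01,
       -6.12494652e-02,  3.98023822e-02,  1.11802201e-04]), 'ee_pos': array([ 0.24884386, -0.57290525,  0.22975669]), 'eef_rot': array([ 8.36187099e-01, -5.48443813e-01, -6.22278458e-04, -3.64615651e-04]), 'ft_force': array([-0.02257771,  0.920859  ,  0.32021107]), 'torque': array([-0.03925873, -0.02733716,  0.05471775]), 'width': 0.08698338616142282}
scene 51.068638352813814 264.51161040985846 188.44534321519643 [-0.02239711  0.          0.          0.          0.        ] [ 0.85393469  2.46284622 -1.19525865] [ 0.35759089 -0.13749802  1.56692203]
side 47.43260769447437 256.0913788496445 191.2591728256235 [-0.05902326  0.          0.          0.          0.        ] [ 1.04549115 -2.4783619   0.96270127] [0.3502146  0.30131688 1.20330497]
wrist 62.81438368780943 259.2285790329535 192.36044217342268 [-0.02921006  0.          0.          0.          0.        ] [-2.44402439  1.60204874  0.20800018] [-0.62479465 -0.03133953  0.38916952]
```

View pics/scene0.png

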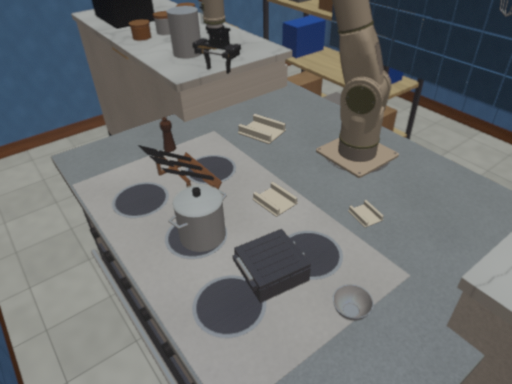

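View pics/side0.png

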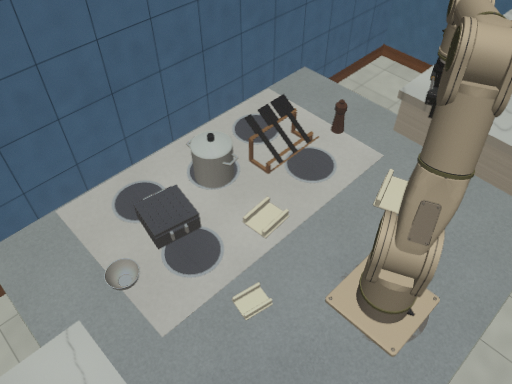

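View pics/wrist0.png

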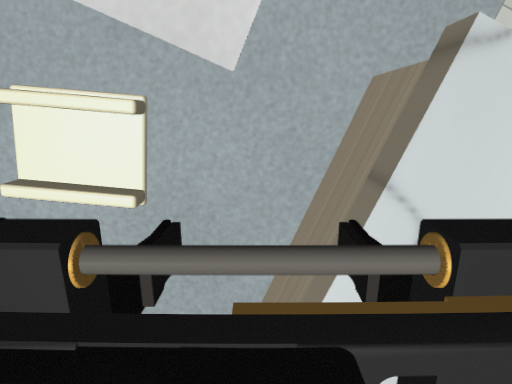

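```bash
python3 - <<'E'
from h import *
import pickle
s=pickle.load(open("scene0.pkl","rb"));d=pickle.load(open("side0.pkl","rb"))
# upscaled crops
def crop(c,x0,y0,x1,y1,k,n): cv2.imwrite(n,cv2.resize(c["img"][y0:y1,x0:x1],None,fx=k,fy=k,interpolation=cv2.INTER_CUBIC))
crop(d,235,85,325,175,6.5,"pics/side_rack.png")
crop(s,130,110,270,220,5.5,"pics/scene_rack.png")
crop(d,115,170,215,260,6.5,"pics/side_iron.png")
for n,c in(("scene",s),("side",d)):
    v,u=np.mgrid[0:384,0:512]; uv=np.c_[u.ravel(),v.ravel()]
    P=cloud(c,uv).reshape(384,512,3); np.save(n+"_P.npy",P)
    hsv=cv2.cvtColor(c["img"],cv2.COLOR_BGR2HSV)
    # cream: yellowish bright
    b,g,rr=[c["img"][...,i].astype(int) for i in range(3)]
    m=((rr-b>12)&(rr>150)&(g>rr-18)&(P[...,2]>-0.02)&(P[...,2]<0.08)).astype(np.uint8)
    k,l,st,ce=cv2.connectedComponentsWithStats(m)
    for i in range(1,k):
        if st[i,4]>60:
            q=P[l==i]; q=q[q[:,2]>0.004]
            if len(q)<20: continue
            (cx,cy),(w,h),a=cv2.minAreaRect(q[:,:2].astype(np.float32))
            print(n,ce[i].round(),st[i,4],"rect",np.round([cx,cy,w,h,a],3),"z",np.percentile(q[:,2],[5,50,95]).round(3))
    # objects
    for name,uvs in {"scene":dict(bowl=(352,303),pot=(197,193),iron=(272,262),mill=(168,135)),"side":dict(bowl=(122,275),pot=(211,140),iron=(168,215),mill=(340,115))}[n].items():
        print(n,name,P[uvs[1],uvs[0]].round(3))
E
```

```text
scene [269. 119.] 62 rect [ 0.135 -0.374  0.022  0.153 17.577] z [0.035 0.038 0.042]
scene [263. 129.] 319 rect [ 0.194 -0.359  0.114  0.163 17.778] z [0.006 0.01  0.04 ]
scene [358. 157.] 780 rect [-0.0000e+00  1.0000e-03  2.2800e-01  2.2400e-01  8.9833e+01] z [0.008 0.011 0.014]
scene [284. 190.] 75 rect [0.391 0.024 0.013 0.117 4.31 ] z [0.026 0.029 0.031]
scene [275. 200.] 453 rect [0.437 0.027 0.082 0.121 4.134] z [0.005 0.007 0.029]
scene [366. 214.] 275 rect [2.5400e-01 2.6200e-01 8.7000e-02 5.9000e-02 7.8085e+01] z [0.004 0.006 0.022]
scene bowl [0.533 0.465 0.005]
scene pot [0.704 0.02  0.17 ]
scene iron [0.647 0.281 0.077]
scene mill [ 0.557 -0.472  0.073]
side [391. 192.] 797 rect [ 0.209 -0.351  0.084  0.165 18.53 ] z [0.005 0.009 0.038]
side [256. 207.] 114 rect [0.471 0.03  0.015 0.121 5.34 ] z [0.023 0.028 0.031]
side [265. 218.] 673 rect [0.426 0.028 0.087 0.125 3.086] z [0.004 0.007 0.028]
side [276. 226.] 65 rect [0.383 0.02  0.008 0.114 5.236] z [0.004 0.006 0.01 ]
side [379. 313.] 2943 rect [0.    0.002 0.23  0.237 0.127] z [0.007 0.01  0.014]
side [246. 290.] 94 rect [2.7900e-01 2.5600e-01 8.7000e-02 1.1000e-02 7.9837e+01] z [0.017 0.021 0.023]
side [252. 301.] 569 rect [2.4500e-01 2.6400e-01 8.7000e-02 6.1000e-02 7.9751e+01] z [0.004 0.006 0.022]
side bowl [0.571 0.474 0.003]
side pot [0.696 0.015 0.16 ]
side iron [0.608 0.269 0.069]
side mill [ 0.543 -0.48   0.08 ]
```

View pics/side_rack.png

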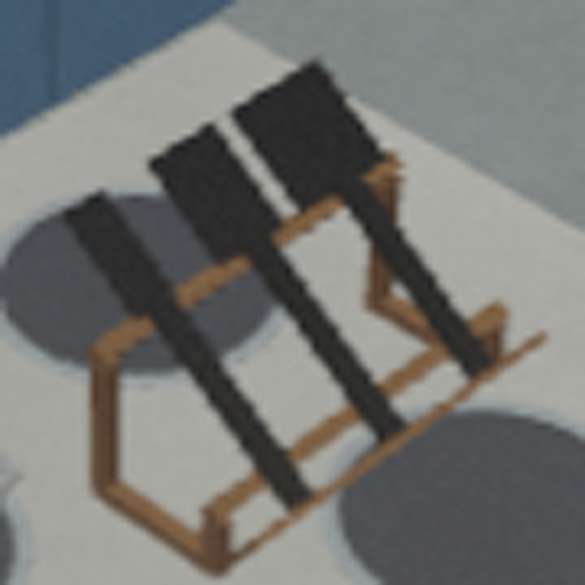

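View pics/scene_rack.png

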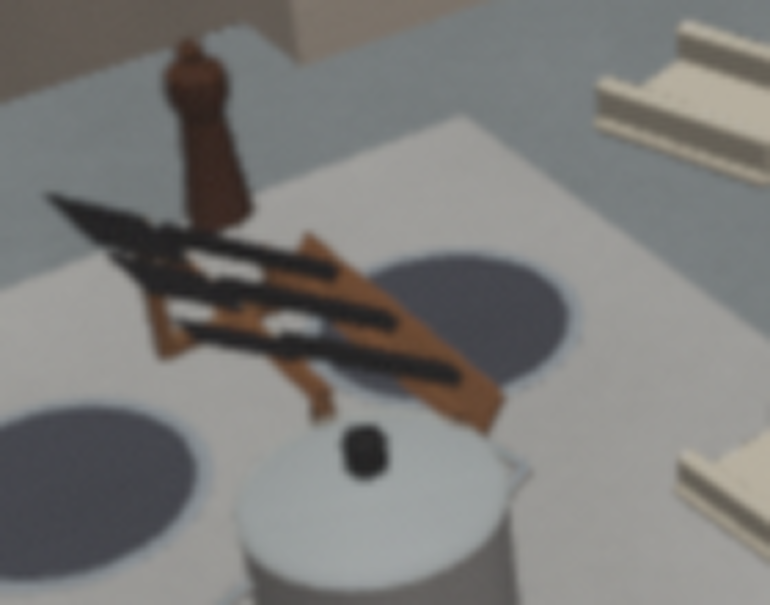

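View pics/side_iron.png

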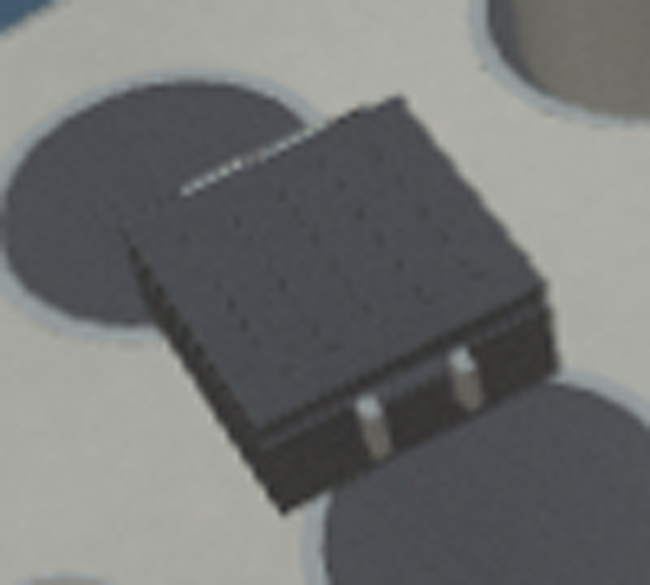

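```bash
python3 - <<'E'
from h import *
import pickle
d=pickle.load(open("side0.pkl","rb"));s=pickle.load(open("scene0.pkl","rb"))
P=np.load("side_P.npy"); img=d["img"].astype(int); br=img.max(2)
m=((br<70)&(P[...,2]>0.02))
roi=np.zeros_like(m); roi[85:175,235:325]=1
# brown exclude: r-b
mm=(m&roi&((img[...,2]-img[...,0])<18)).astype(np.uint8)
k,l,st,ce=cv2.connectedComponentsWithStats(mm)
for i in range(1,k):
    if st[i,4]<60: continue
    q=P[l==i]; c=np.median(q,0); q=q[np.linalg.norm(q-c,axis=1)<0.13]; c=q.mean(0)
    U,S,V=np.linalg.svd(q-c,full_matrices=False); a=V[0]*np.sign(V[0][0]); t=(q-c)@a
    nrm=V[2]*np.sign(V[2][2]); w=(q-c)@np.cross(nrm,a)
    print("comp",ce[i].round(),st[i,4],"c",c.round(3),"axis",a.round(3),"pitch",np.arcsin(a[2]).round(3),"yaw",np.arctan2(a[1],a[0]).round(3),"n",nrm.round(3))
    tip=c+a*np.percentile(t,99.5); butt=c+a*np.percentile(t,.5)
    print("  len",np.ptp(t).round(3),"butt",butt.round(3),"tip",tip.round(3))
    for lo in np.arange(-0.1,0.1,0.02):
        e=(t>lo)&(t<lo+.02)
        if e.sum()>3: print("    ",lo.round(2),"w",np.percentile(w[e],[3,97]).round(4),"mid",(c+a*t[e].mean()+np.cross(nrm,a)*w[e].mean()).round(4))
# iron: cover top
for n,c in(("side",d),("scene",s)):
    P=np.load(n+"_P.npy"); 
    t=(P[...,2]>0.068)&(P[...,2]<0.085)&(P[...,0]>0.5)&(P[...,0]<0.8)&(P[...,1]>0.15)&(P[...,1]<0.4)
    q=P[t]; A=np.c_[q[:,:2],np.ones(len(q))]; co=np.linalg.lstsq(A,q[:,2],rcond=None)[0]
    print(n,"cover",len(q),cv2.minAreaRect(q[:,:2].astype(np.float32)),"plane",co.round(4), "z",np.median(q[:,2]))
    t=(P[...,2]>0.15)&(P[...,2]<0.21)&(np.hypot(P[...,0]-.69,P[...,1]-.02)<.12)
    print(" pot knob",P[t].mean(0),"top z",P[...,2][t].max(), len(P[t]))
    t=(P[...,2]>0.100)&(P[...,2]<0.145)&(np.hypot(P[...,0]-.69,P[...,1]-.02)<.12)
    print(" pot",cv2.minEnclosingCircle(P[t][:,:2].astype(np.float32)))
    t=(P[...,2]>0.10)&(P[...,2]<0.14)&(np.hypot(P[...,0]-.69,P[...,1]-.02)<.12)&(np.hypot(P[...,0]-.69,P[...,1]-.02)>.08); print(P[t][:40:4].round(3))
# lug tops in side crop
hsv=d["img"]; 
r=d["img"][215:250,160:200].max(2); 
for px in [(115+368/6.5,170+403/6.5),(115+462/6.5,170+355/6.5)]:
    print("lug top",onplane(d,[px],0.06).round(4), P.shape)
E
```

```text
comp [287. 113.] 423 c [ 0.665 -0.313  0.117] axis [0.849 0.001 0.529] pitch 0.557 yaw 0.001 n [-0.528 -0.039  0.848]
  len 0.181 butt [ 0.566 -0.313  0.056] tip [ 0.717 -0.313  0.15 ]
     -0.1 w [-0.0046  0.0074] mid [ 0.5887 -0.312   0.0697]
     -0.08 w [-0.0054  0.0064] mid [ 0.606  -0.3129  0.0804]
     -0.06 w [-0.0174  0.0058] mid [ 0.6233 -0.3142  0.0911]
     -0.04 w [-0.0088  0.0055] mid [ 0.6398 -0.314   0.1014]
     -0.02 w [-0.0296  0.0251] mid [ 0.659  -0.3127  0.1135]
     0.0 w [-0.0328  0.0332] mid [ 0.6737 -0.3136  0.1226]
     0.02 w [-0.0294  0.0307] mid [ 0.6906 -0.3132  0.1331]
     0.04 w [-0.0339  0.0318] mid [ 0.7075 -0.3129  0.1436]
     0.06 w [-0.0293  0.023 ] mid [ 0.7171 -0.319   0.1493]
comp [274. 124.] 362 c [ 0.656 -0.238  0.113] axis [ 0.849 -0.001  0.528] pitch 0.556 yaw -0.001 n [-0.527 -0.044  0.848]
  len 0.187 butt [ 0.558 -0.238  0.052] tip [ 0.715 -0.238  0.149]
     -0.1 w [-0.009   0.0049] mid [ 0.5797 -0.2393  0.0649]
     -0.08 w [-0.0061  0.0072] mid [ 0.5972 -0.2384  0.0758]
     -0.06 w [-0.0073  0.0057] mid [ 0.6135 -0.2384  0.086 ]
 
[... 1668 characters left out ...]
.609 -0.005  0.117]
 [ 0.611 -0.005  0.111]]
scene cover 2622 ((0.6367448568344116, 0.2588510513305664), (0.15215647220611572, 0.1594058722257614), 80.62598419189453) plane [-0.0208  0.0001  0.0883] z 0.07520782773365342
 pot knob [0.70689145 0.01851947 0.15616514] top z 0.18142416549486007 726
 pot ((0.7024305462837219, 0.011513079516589642), 0.0959288477897644)
[[ 0.614 -0.016  0.113]
 [ 0.609 -0.001  0.113]
 [ 0.609  0.015  0.111]
 [ 0.771 -0.004  0.139]
 [ 0.772  0.009  0.134]
 [ 0.771  0.011  0.131]
 [ 0.771  0.018  0.133]
 [ 0.772  0.011  0.124]
 [ 0.77  -0.002  0.11 ]
 [ 0.77   0.027  0.131]]
lug top [[0.5555 0.2966 0.06  ]] (384, 512, 3)
lug top [[0.5475 0.2486 0.06  ]] (384, 512, 3)
```

```bash
cat >> h.py <<'E'
def tilt(yaw,pitch):
    """tool rotation holding a turner with x-axis at yaw, pitched up by pitch"""
    tx=np.array([np.cos(yaw)*np.cos(pitch),np.sin(yaw)*np.cos(pitch),np.sin(pitch)])
    jx=np.array([-np.sin(yaw),np.cos(yaw),0])
    return np.c_[jx,tx,np.cross(jx,tx)]
def inc(st,pos,Rt):
    R0=R.from_quat(st["eef_rot"]).as_matrix()
    d=R0.T@(np.array(pos)-st["ee_pos"])*1000
    rv=R.from_matrix(R0.T@Rt).as_rotvec(degrees=True)
    print("xyz",d.round(1),"|",np.linalg.norm(d).round(1),"rot",rv.round(2),"|",np.linalg.norm(rv).round(1))
E
python3 - <<'E'
from bench import r
from h import *
import pickle
st=r.read_state()
inc(st,[.42,-.22,.30],tilt(0,0))
# alternative split
w=pickle.load(open("wrist0.pkl","rb")); Rm,t=pose(w); print("cam",-Rm.T@t, "in tool", R.from_quat(st["eef_rot"]).as_matrix().T@((-Rm.T@t)-st["ee_pos"]), "fwd in tool",R.from_quat(st["eef_rot"]).as_matrix().T@Rm[2])
s=pickle.load(open("scene0.pkl","rb"));d=pickle.load(open("side0.pkl","rb"))
# scene rays onto plane y=-.164 
for nm,px in dict(tip=(162.4,168.5),butt=(213.3,177.6)).items():
    o,dd=ray(s,[px]); print(nm,(o+dd*((-.164-o[1])/dd[:,1])[:,None]).round(4))
for Ox in(.618,.622,.626,.630):
    x=np.array([.8196,0,.5729]);z=np.array([-.5729,0,.8196]);O=np.array([Ox,-.164,.09])
    print(Ox,"tip,butt side",proj(d,[O+.115*x-.0025*z,O-.085*x+.006*z]).round(1).tolist(),"scene",proj(s,[O+.115*x-.0025*z,O-.085*x+.006*z]).round(1).tolist())
E
```

```text
xyz [-255.7 -297.6  -69.8] | 398.5 rot [-8.0000e-02  2.0000e-02 -1.5652e+02] | 156.5
cam [ 0.31162318 -0.54669811  0.38316524] in tool [ 0.0007014  -0.06797648 -0.15322697] fwd in tool [-9.40321299e-04  2.52196317e-01  9.67675634e-01]
tip [[ 0.7195 -0.164   0.1584]]
butt [[ 0.5482 -0.164   0.0429]]
0.618 tip,butt side [[247.4, 115.3], [281.5, 161.8]] scene [[164.4, 169.0], [214.0, 176.5]]
0.622 tip,butt side [[246.6, 114.8], [280.6, 161.2]] scene [[163.2, 169.5], [213.0, 176.9]]
0.626 tip,butt side [[245.8, 114.3], [279.8, 160.7]] scene [[162.0, 170.0], [212.1, 177.3]]
0.63 tip,butt side [[245.0, 113.8], [278.9, 160.1]] scene [[160.8, 170.4], [211.1, 177.8]]
```

Call:
apply_moves(increments=[{"grip":100,"xyz":[-50,-60,-60],"rotation":[0,0,-10.5]},{"grip":100,"xyz":[-100,-120,-70],"rotation":[0,0,-21]},{"grip":100,"xyz":[-150,-180,-70],"rotation":[0,0,-31.5]},{"grip":100,"xyz":[-200,-240,-70],"rotation":[0,0,-42]},{"grip":100,"xyz":[-256,-298,-70],"rotation":[0,0,-52.5]}], squeeze=60)

```text
time: 0.78
ee_pos: [0.3808, -0.3052, 0.2979]
eef_rot: [0.993, -0.119, -0.0, -0.0]
ft_force: [0.8, -0.2, 0.6]
width: 0.0541
```

Call:
apply_moves(increments=[{"grip":100,"xyz":[0,0,0],"rotation":[0,0,-10.5]},{"grip":100,"xyz":[0,0,0],"rotation":[0,0,-21]},{"grip":100,"xyz":[0,0,0],"rotation":[0,0,-31.5]},{"grip":100,"xyz":[0,0,0],"rotation":[0,0,-42]},{"grip":100,"xyz":[0,0,0],"rotation":[0,0,-52.5]}])

```text
time: 1.4
ee_pos: [0.3806, -0.3051, 0.2977]
eef_rot: [0.942, 0.335, -0.0, -0.0]
ft_force: [-0.9, -0.6, -1.2]
width: 0.0528
```

```bash
python3 - <<'E'
from bench import r
from h import *
st=r.read_state(); print(st["time"],st["ee_pos"],st["joint_positions"].round(2),st["width"])
Rt=tilt(0,.61); O=np.array([.621,-.164,.09]); G=O+.018*Rt[:,1]
inc(st,[.42,-.22,.30],tilt(0,0))
inc(st,G-.09*Rt[:,2],Rt)
E
```

```text
1.4 [ 0.38064852 -0.30509787  0.29773765] [ 0.93  0.02 -0.35  1.69  0.01  1.44  1.26] 0.052817113085850846
xyz [ 84.3 -41.1  -2.2] | 93.8 rot [-5.000e-02 -2.000e-02 -5.082e+01] | 50.8
xyz [246.9  19.3 123.6] | 276.8 rot [-32.65  15.47 -49.21] | 61.0
```

Call:
apply_moves(increments=[{"grip":100,"xyz":[50,4,0],"rotation":[-5.4,2.6,-8.2]},{"grip":100,"xyz":[95,8,30],"rotation":[-10.9,5.2,-16.4]},{"grip":100,"xyz":[145,12,60],"rotation":[-16.3,7.7,-24.6]},{"grip":100,"xyz":[195,16,90],"rotation":[-21.8,10.3,-32.8]},{"grip":100,"xyz":[235,19,115],"rotation":[-27.2,12.9,-41]}])

```text
time: 2.02
ee_pos: [0.5758, -0.1694, 0.1819]
eef_rot: [0.733, 0.631, 0.181, 0.181]
ft_force: [-0.3, 0.5, -0.1]
width: 0.0528
```

```bash
python3 - <<'E'
from bench import r
from h import *
st=r.read_state(); print(st["time"],st["ee_pos"],st["joint_positions"].round(2),st["width"])
Rt=tilt(0,.61); O=np.array([.621,-.164,.09]); G=O+.018*Rt[:,1]
inc(st,G-.09*Rt[:,2],Rt)
E
```

```text
2.025 [ 0.57575265 -0.16935619  0.18192519] [ 0.78  0.02 -0.51  2.03 -0.15  0.59  1.79] 0.052793435095992776
xyz [ 6.2  2.6 10.8] | 12.7 rot [-5.27  2.47 -7.87] | 9.8
```

Call:
apply_moves(increments=[{"grip":100,"xyz":[6,3,11],"rotation":[-5.27,2.47,-7.87]},{"grip":100,"xyz":[6,3,11],"rotation":[-5.27,2.47,-7.87]}])

```text
time: 2.28
ee_pos: [0.5836, -0.1637, 0.1722]
eef_rot: [0.674, 0.675, 0.212, 0.212]
ft_force: [-0.5, 0.6, 0.4]
width: 0.0533
```

```bash
python3 - <<'E'
from bench import r,viewer
from h import *
import pickle
st=r.read_state(); print(st["time"],st["ee_pos"],st["joint_positions"].round(2),st["width"])
for n in("wrist","side"):
    c=viewer.camera(n); pickle.dump(c,open(n+"1.pkl","wb")); cv2.imwrite(f"pics/{n}1.png",c["img"])
    if n=="wrist":
        Rt=tilt(0,.61)
        for Ox in (.621,):
            O=np.array([Ox,-.164,.09]); x=Rt[:,1]; z=-Rt[:,2]; y=Rt[:,0]
            print(proj(c,[O-.085*x+.006*z,O+.05*x+.006*z,O+.05*x-.0025*z,O+.115*x-.0025*z, O+.042*x-.006*z+.03*y]).round(1).tolist())
E
```

```text
2.275 [ 0.58364275 -0.16368819  0.1722327 ] [ 0.81  0.02 -0.52  2.09 -0.36  0.47  2.14] 0.05327051866844708
[[259.9, 64.0], [259.5, 242.0], [259.5, 237.9], [259.4, 305.8], [295.2, 227.4]]
```

View pics/wrist1.png

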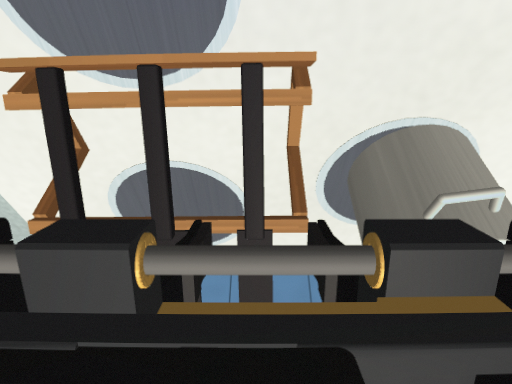

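```bash
python3 - <<'E'
from h import *
import pickle
c=pickle.load(open("wrist1.pkl","rb")); im=c["img"].astype(int); m=(im.max(2)<60)
Rt=tilt(0,.61); O=np.array([.621,-.164,.09]); x=Rt[:,1]; z=-Rt[:,2]
for row in range(66,228,12):
    cols=[k for k in range(225,290) if m[row,k]]
    if not cols: continue
    mid=(min(cols)+max(cols)+0)/2
    o,d=ray(c,[[min(cols)-.5,row],[mid,row],[max(cols)+.5,row]])
    s=((O+.006*z-o)@z)/(d@z); P=o+d*s[:,None]
    print(row,min(cols),max(cols),"y",P[:,1].round(4),"a",((P[1]-O)@x).round(4))
ys=[k for k in range(40,120) if m[k,250:256].all()]; print(ys[:2])
# upper bar (row ~222) and lower-bar rows at col 280
for col in (200,275): print(col,[(k,im[k,col].tolist()) for k in list(range(88,110,2))+list(range(212,236,2))])
E
```

```text
66 241 262 y [-0.1777 -0.17   -0.1622] a -0.0837
78 242 261 y [-0.1771 -0.17   -0.1629] a -0.0756
90 242 261 y [-0.1772 -0.17   -0.1628] a -0.0674
102 242 262 y [-0.1773 -0.1697 -0.1621] a -0.0591
114 242 262 y [-0.1774 -0.1697 -0.162 ] a -0.0506
126 243 262 y [-0.1768 -0.1694 -0.162 ] a -0.042
138 243 262 y [-0.1768 -0.1694 -0.162 ] a -0.0332
150 243 262 y [-0.1769 -0.1694 -0.1619] a -0.0243
162 244 262 y [-0.1763 -0.1691 -0.1619] a -0.0152
174 244 262 y [-0.1764 -0.1691 -0.1619] a -0.006
186 244 262 y [-0.1765 -0.1691 -0.1618] a 0.0035
198 245 262 y [-0.1758 -0.1688 -0.1618] a 0.0131
210 245 262 y [-0.1759 -0.1688 -0.1617] a 0.0229
222 245 263 y [-0.176  -0.1684 -0.1609] a 0.0329
[63, 64]
200 [(88, [230, 238, 237]), (90, [127, 160, 194]), (92, [75, 121, 171]), (94, [71, 118, 164]), (96, [71, 118, 164]), (98, [78, 127, 179]), (100, [81, 134, 187]), (102, [77, 128, 180]), (104, [76, 123, 172]), (106, [142, 171, 196]), (108, [228, 237, 237]), (212, [102, 94, 91]), (214, [102, 94, 91]), (216, [63, 72, 86]), (218, [31, 52, 80]), (220, [13, 15, 16]), (222, [13, 14, 16]), (224, [17, 17, 15]), (226, [20, 20, 19]), (228, [21, 20, 23]), (230, [24, 22, 25]), (232, [21, 21, 23]), (234, [23, 23, 25])]
275 [(88, [205, 224, 228]), (90, [76, 124, 173]), (92, [74, 119, 169]), (94, [72, 117, 165]), (96, [74, 120, 168]), (98, [79, 130, 182]), (100, [79, 126, 178]), (102, [74, 119, 166]), (104, [74, 120, 167]), (106, [227, 236, 236]), (108, [230, 238, 237]), (212, [226, 236, 235]), (214, [222, 232, 232]), (216, [33, 55, 82]), (218, [36, 58, 88]), (220, [77, 123, 173]), (222, [77, 122, 170]), (224, [73, 117, 165]), (226, [78, 126, 176]), (228, [80, 128, 180]), (230, [75, 120, 168]), (232, [120, 150, 184]), (234, [226, 236, 235])]
```

Call:
apply_moves(increments=[{"grip":100,"xyz":[-4,-4,45],"rotation":[0,0,0]},{"grip":100,"xyz":[-4,-4,85],"rotation":[0,0,0]},{"grip":100,"xyz":[-4,-4,100],"rotation":[0,0,0]},{"grip":100,"xyz":[-4,-4,100],"rotation":[0,0,0]}])

```text
time: 2.88
ee_pos: [0.6377, -0.1677, 0.0884]
eef_rot: [0.675, 0.675, 0.212, 0.211]
ft_force: [0.0, 0.5, 0.9]
width: 0.0527
```

```bash
python3 - <<'E'
from bench import r,viewer
from h import *
import pickle
st=r.read_state(); print(st["time"],st["ee_pos"],st["ft_force"],st["width"])
Rt=tilt(0,.61); O=np.array([.621,-.168,.09]); G=O+.014*Rt[:,1]
inc(st,G+.011*Rt[:,2],Rt)
c=viewer.camera("side"); cv2.imwrite(f"pics/side2.png",cv2.resize(c["img"][60:200,200:350],None,fx=4,fy=4))
E
```

```text
2.875 [ 0.63771532 -0.16768756  0.08838293] [0.00117482 0.53720379 0.89425918] 0.052720351449451586
xyz [-0.3  1.2  0.1] | 1.3 rot [-0.15 -0.08 -0.04] | 0.2
```

View pics/side2.png

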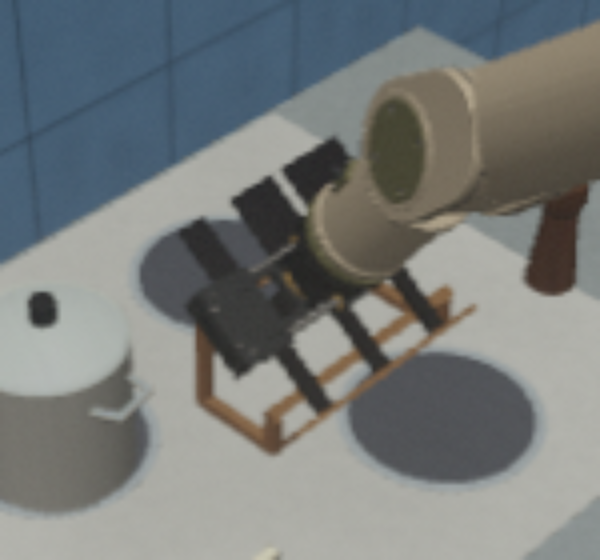

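Call:
apply_moves(increments=[{"grip":255,"xyz":[0,0,0],"rotation":[0,0,0]},{"grip":255,"xyz":[0,0,0],"rotation":[0,0,0]},{"grip":255,"xyz":[0,0,0],"rotation":[0,0,0]},{"grip":255,"xyz":[0,0,0],"rotation":[0,0,0]}], squeeze=60)

```text
time: 3.42
ee_pos: [0.6378, -0.1682, 0.0897]
eef_rot: [0.675, 0.674, 0.212, 0.212]
ft_force: [-0.9, -0.2, -0.2]
width: 0.0211
```

Call:
apply_moves(increments=[{"grip":255,"xyz":[0,0,-15],"rotation":[0,0,0]},{"grip":255,"xyz":[0,0,-40],"rotation":[0,0,0]},{"grip":255,"xyz":[0,0,-80],"rotation":[0,0,0]},{"grip":255,"xyz":[0,0,-120],"rotation":[0,0,0]}])

```text
time: 3.92
ee_pos: [0.5679, -0.1679, 0.1892]
eef_rot: [0.675, 0.675, 0.212, 0.212]
ft_force: [0.2, -1.0, -0.3]
width: 0.0157
```

```bash
python3 - <<'E'
from bench import r,viewer
from h import *
import pickle
st=r.read_state(); print(st["time"],st["ee_pos"],st["ft_force"],st["width"])
for n in("wrist","side"):
    c=viewer.camera(n); pickle.dump(c,open(n+"2.pkl","wb")); cv2.imwrite(f"pics/{n}2b.png",c["img"])
inc(st,[.36,-.1,.28],tilt(0,0))
inc(st,[.36,.28,.20],tilt(-.165,0))
E
```

```text
3.925 [ 0.56790015 -0.1679112   0.18919973] [ 0.24909522 -0.95032206 -0.25674646] 0.015662814564436738
xyz [  68.  -118.7 -193.3] | 236.8 rot [34.88 -0.04 -0.  ] | 34.9
xyz [ 447.9 -164.5 -127.5] | 493.9 rot [34.79 -2.91  9.16] | 36.1
```

View pics/wrist2b.png

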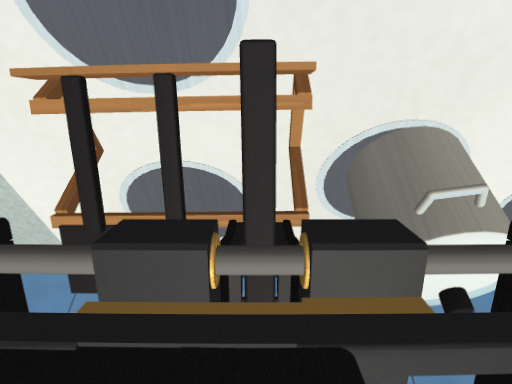

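View pics/side2b.png

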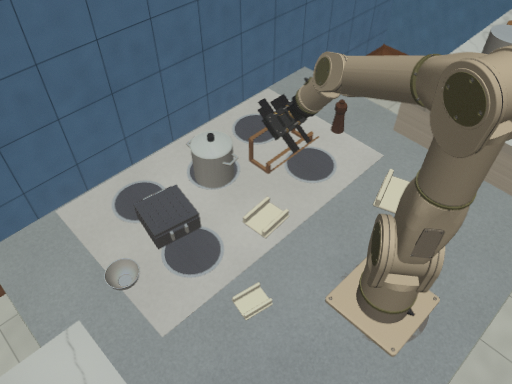

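```bash
cat >> h.py <<'E'
def held(c,st,rows=(50,205)):
    """handle top face seen by wrist, in tool frame (from depth): returns points"""
    R0=R.from_quat(st["eef_rot"]).as_matrix()
    im=c["img"].astype(int); m=(im.max(2)<70)
    uv=[];w=[]
    for row in range(rows[0],rows[1],6):
        k=[j for j in range(225,295) if m[row,j]]
        if len(k)<5: continue
        uv.append([(min(k)+max(k))//2,row]); w.append(len(k))
    P=(cloud(c,uv)-st["ee_pos"])@R0*1000
    for a,b,q in zip(uv,w,P): print(a,b,q.round(1))
    A=np.c_[P[:,1],np.ones(len(P))]
    print("z=a*y+b",np.linalg.lstsq(A,P[:,2],rcond=None)[0].round(3),"x=a*y+b",np.linalg.lstsq(A,P[:,0],rcond=None)[0].round(3))
E
python3 - <<'E'
from bench import r
from h import *
import pickle
st=r.read_state(); c=pickle.load(open("wrist2.pkl","rb")); held(c,st,(36,205))
E
```

```text
[257, 42] 34 [ -0.2 -99.9  -8.2]
[257, 48] 36 [ -0.2 -97.4  -8.7]
[257, 54] 36 [ -0.2 -95.2  -7.8]
[257, 60] 36 [ -0.3 -92.7  -8.4]
[257, 66] 36 [ -0.3 -90.3  -8.5]
[257, 72] 36 [ -0.3 -87.8  -8.3]
[258, 78] 35 [  0.2 -85.4  -8.1]
[258, 84] 35 [  0.2 -82.9  -8. ]
[258, 90] 35 [  0.2 -80.5  -7.5]
[258, 96] 35 [  0.1 -77.9  -7.8]
[258, 102] 35 [  0.1 -75.4  -7.7]
[258, 108] 35 [  0.1 -72.8  -8.6]
[258, 114] 35 [  0.1 -70.2  -7.9]
[258, 120] 34 [  0.1 -67.6  -8. ]
[258, 126] 33 [  0.1 -64.9  -7.1]
[258, 132] 33 [  0.1 -62.3  -7.3]
[258, 138] 33 [  0.1 -59.7  -8.1]
[258, 144] 33 [  0.1 -57.   -8.2]
[258, 150] 33 [  0.1 -54.3  -8.3]
[258, 156] 33 [  0.1 -51.4  -7.7]
[258, 162] 33 [  0.1 -48.7  -8.1]
[258, 168] 33 [  0.1 -45.8  -7.5]
[258, 174] 32 [  0.1 -43.2  -8.6]
[258, 180] 32 [  0.1 -40.3  -8.1]
[258, 186] 32 [  0.1 -37.4  -8.3]
[258, 192] 32 [  0.1 -34.5  -8.2]
[258, 198] 32 [  0.1 -31.4  -7.6]
[258, 204] 32 [  0.  -28.4  -7.4]
z=a*y+b [ 5.000e-03 -7.684e+00] x=a*y+b [0.004 0.275]
```

Call:
apply_moves(increments=[{"grip":255,"xyz":[17,-30,-48],"rotation":[9,0,0]},{"grip":255,"xyz":[34,-60,-97],"rotation":[18,0,0]},{"grip":255,"xyz":[51,-90,-145],"rotation":[27,0,0]},{"grip":255,"xyz":[68,-119,-193],"rotation":[34.9,0,0]},{"grip":255,"xyz":[68,-119,-193],"rotation":[34.9,0,0]}])

```text
time: 4.65
ee_pos: [0.3602, -0.0998, 0.2829]
eef_rot: [0.707, 0.707, -0.001, 0.004]
ft_force: [1.5, -1.2, -1.0]
width: 0.0156
```

```bash
python3 - <<'E'
from bench import r,viewer
from h import *
st=r.read_state(); print(st["time"],st["ee_pos"],st["joint_positions"].round(2),st["ft_force"],st["width"])
inc(st,[.36,.30,.20],tilt(-.165,0))
E
```

```text
4.65 [ 0.36019945 -0.09983374  0.28292082] [ 0.89 -0.28 -0.6   1.94 -0.15  1.43  1.9 ] [ 1.48150834 -1.17254891 -1.02322596] 0.01564963064104158
xyz [400.3  -0.5  80.6] | 408.3 rot [0.27 0.31 9.45] | 9.5
```

Call:
apply_moves(increments=[{"grip":255,"xyz":[60,0,0],"rotation":[0,0,2]},{"grip":255,"xyz":[120,0,10],"rotation":[0,0,4]},{"grip":255,"xyz":[180,0,30],"rotation":[0,0,6]},{"grip":255,"xyz":[240,5,50],"rotation":[0,0,8]},{"grip":255,"xyz":[300,10,70],"rotation":[0.3,0.3,9.45]}])

```text
time: 5.28
ee_pos: [0.3701, 0.1992, 0.2108]
eef_rot: [0.763, 0.646, 0.0, 0.001]
ft_force: [0.8, -1.2, -1.6]
width: 0.0154
```

```bash
python3 - <<'E'
from bench import r,viewer
from h import *
st=r.read_state(); print(st["time"],st["ee_pos"],st["joint_positions"].round(2),st["width"])
inc(st,[.40,.298,.12],tilt(-.165,0))
E
```

```text
5.275 [0.37005164 0.19922553 0.21080028] [ 0.87 -0.22 -1.3   1.94 -0.22  1.27  1.06] 0.015436703232461796
xyz [102.4  13.1  90.8] | 137.5 rot [ 0.08  0.   -0.04] | 0.1
```

Call:
apply_moves(increments=[{"grip":255,"xyz":[20,2,18],"rotation":[0,0,0]},{"grip":255,"xyz":[40,5,36],"rotation":[0,0,0]}])

```text
time: 5.52
ee_pos: [0.3818, 0.2305, 0.1795]
eef_rot: [0.765, 0.644, 0.001, 0.001]
ft_force: [-0.5, -2.0, 0.2]
width: 0.0155
```

```bash
python3 - <<'E'
from bench import r,viewer
from h import *
st=r.read_state(); print(st["time"],st["ee_pos"],st["joint_positions"].round(3),st["width"])
inc(st,[.40,.298,.12],tilt(-.165,0))
E
```

```text
5.525 [0.38183763 0.23045005 0.17954541] [ 0.779  0.13  -1.462  1.928  0.142  1.201  0.665] 0.015520069283326512
xyz [69.7  6.1 59.5] | 91.9 rot [ 0.17  0.05 -0.42] | 0.5
```

Call:
apply_moves(increments=[{"grip":255,"xyz":[10,1,6],"rotation":[0,0,0]},{"grip":255,"xyz":[20,2,12],"rotation":[0,0,0]},{"grip":255,"xyz":[30,3,18],"rotation":[0,0,0]}])

```text
time: 5.9
ee_pos: [0.3899, 0.2601, 0.1603]
eef_rot: [0.765, 0.644, 0.001, 0.0]
ft_force: [-0.1, 0.0, -0.5]
width: 0.0149
```

```bash
python3 - <<'E'
from bench import r,viewer
from h import *
st=r.read_state(); print(st["time"],st["ee_pos"],st["joint_positions"].round(3),st["width"])
inc(st,[.40,.298,.12],tilt(-.165,0))
E
```

```text
5.9 [0.38985301 0.26008217 0.16033091] [ 0.547  0.262 -1.345  1.903  0.277  1.19   0.503] 0.014884485321083073
xyz [39.1  3.4 40.4] | 56.3 rot [ 0.08 -0.05 -0.41] | 0.4
```

Call:
apply_moves(increments=[{"grip":255,"xyz":[13,1,13],"rotation":[0,0,-0.4]},{"grip":255,"xyz":[26,2,26],"rotation":[0,0,-0.4]},{"grip":255,"xyz":[39,3,40],"rotation":[0,0,-0.4]},{"grip":255,"xyz":[39,3,40],"rotation":[0,0,-0.4]}])

```text
time: 6.4
ee_pos: [0.3986, 0.2986, 0.119]
eef_rot: [0.762, 0.647, 0.0, -0.001]
ft_force: [-1.0, -0.5, -0.8]
width: 0.0151
```

```bash
python3 - <<'E'
from bench import r,viewer
from h import *
import pickle
st=r.read_state(); print(st["time"],st["ee_pos"],st["joint_positions"].round(3),st["width"])
for n,b in(("scene",(220,210,340,310)),("side",(120,170,240,270)),("wrist",None)):
    c=viewer.camera(n); pickle.dump(c,open(n+"3.pkl","wb"))
    im=c["img"]
    if b: im=cv2.resize(im[b[1]:b[3],b[0]:b[2]],None,fx=6,fy=6,interpolation=cv2.INTER_CUBIC)
    cv2.imwrite(f"pics/{n}3.png",im)
    if n=="wrist": held(c,st,(36,205))
    else:
        R0=R.from_quat(st["eef_rot"]).as_matrix()
        print(n,"expected tip px",proj(c,st["ee_pos"]+R0@np.array([0,.0995,.0005])).round(1), "tip",st["ee_pos"]+R0@np.array([0,.0995,.002]))
E
```

```text
6.4 [0.39855956 0.29863816 0.11902947] [ 0.324  0.404 -1.226  1.88   0.415  1.151  0.356] 0.015111588606435395
scene expected tip px [[315.8 225.6]] tip [0.49673138 0.28245205 0.11689561]
side expected tip px [[185.2 228.6]] tip [0.49673138 0.28245205 0.11689561]
[257, 42] 35 [ -2.1 -96.2 -10.1]
[257, 48] 36 [ -2.2 -93.9  -9.8]
[257, 54] 36 [ -2.2 -91.6  -9.4]
[257, 60] 36 [ -2.2 -89.  -10.4]
[257, 66] 36 [ -2.2 -86.5 -10.5]
[257, 72] 36 [ -2.2 -84.1 -10.6]
[257, 78] 36 [ -2.2 -81.7  -9.7]
[257, 84] 36 [ -2.2 -79.2 -10.1]
[258, 90] 35 [ -1.8 -76.6 -11.3]
[258, 96] 35 [ -1.8 -74.1 -10.3]
[258, 102] 35 [ -1.8 -71.6 -10. ]
[258, 108] 35 [ -1.8 -69.  -10. ]
[258, 114] 35 [ -1.8 -66.4 -10.2]
[257, 120] 34 [ -2.2 -63.8 -10.5]
[257, 126] 34 [ -2.2 -61.2 -10.6]
[257, 132] 34 [ -2.2 -58.6 -10.9]
[258, 138] 33 [ -1.8 -55.9 -11.1]
[258, 144] 33 [ -1.8 -53.1 -10.4]
[258, 150] 33 [ -1.8 -50.5 -11.2]
[258, 156] 33 [ -1.8 -47.7 -10.8]
[258, 162] 33 [ -1.8 -44.8 -10. ]
[258, 168] 33 [ -1.8 -42.2 -11.1]
[258, 174] 33 [ -1.8 -39.4 -11.3]
[258, 180] 32 [ -1.8 -36.2  -9.8]
[258, 186] 32 [ -1.8 -33.3  -9.6]
[258, 192] 32 [ -1.8 -30.8 -11.2]
[258, 198] 32 [ -1.8 -27.6 -10.5]
[258, 204] 32 [ -1.8 -24.9 -11.4]
z=a*y+b [ -0.012 -11.171] x=a*y+b [ 0.005 -1.638]
```

View pics/scene3.png

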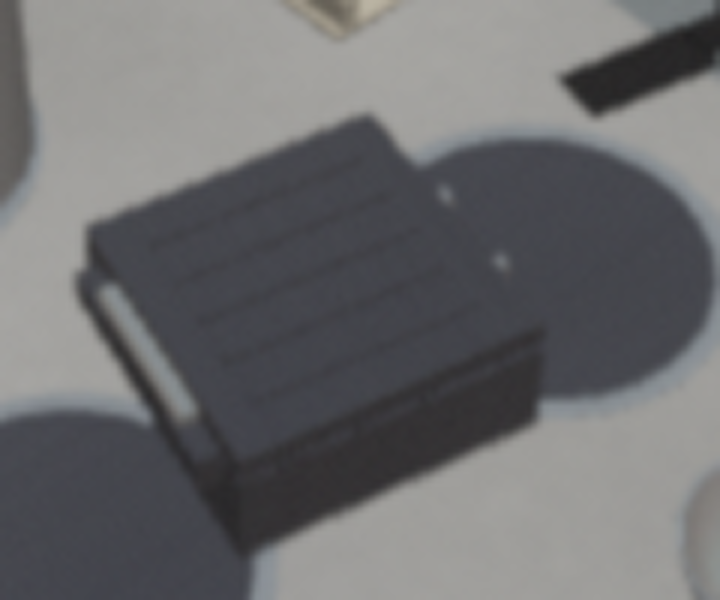

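View pics/side3.png

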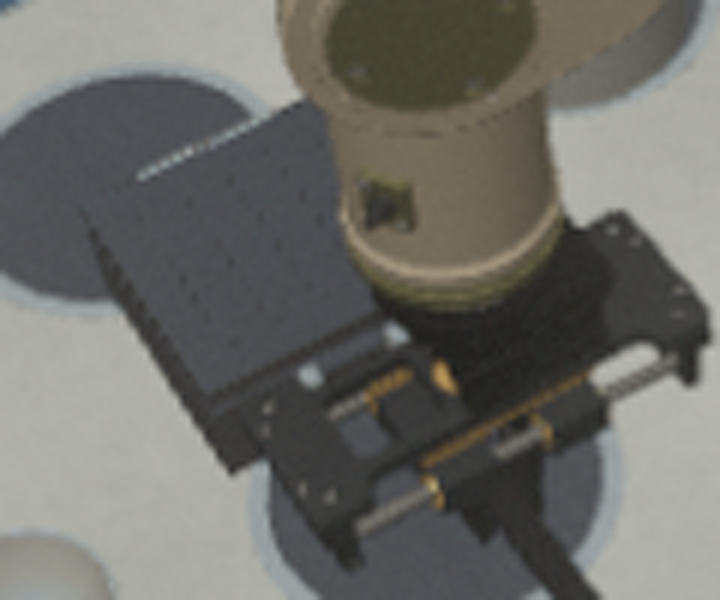

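```bash
python3 - <<'E'
from bench import r
from h import *
import pickle
s=pickle.load(open("scene3.pkl","rb"));d=pickle.load(open("side3.pkl","rb"));st=r.read_state()
im=s["img"].astype(int)
sub=im[236:262,286:312].min(2)
m=np.zeros((384,512),np.uint8); m[236:262,286:312]=(sub>95)
k,l,stt,ce=cv2.connectedComponentsWithStats(m)
g=[]
for i in range(1,k):
    if 1<=stt[i,4]<40:
        ww=im.min(2)[l==i]-80; v,u=np.nonzero(l==i); c=np.array([(u*ww).sum(),(v*ww).sum()])/ww.sum()
        print("lug scene",c,stt[i,4],onplane(s,[c],.06).round(4)); 
for px in [(120+312/6,170+376/6),(120+395/6,170+335/6)]: print("lug side",px,onplane(d,[px],.06).round(4))
# front cover edge corners via scene: top front corners crop (370,115) and (545,328), z=.075 ; back-left (90,232),(235,465)
Q=np.array([(370,115),(545,328),(235,462),(90,232)])/6+[220,210]
C=onplane(s,Q,.075); print("cover corners",C.round(4).tolist()); print("sides",np.linalg.norm(np.diff(np.r_[C,C[:1]],axis=0),axis=1).round(4), "centre",C.mean(0).round(4),"yaws",[np.arctan2(*(C[i]-C[j])[[1,0]]).round(3) for i,j in((3,0),(2,1))],"front edge mid",((C[0]+C[1])/2).round(4))
# blade
R0=R.from_quat(st["eef_rot"]).as_matrix()
v,u=np.mgrid[215:232,312:350]; uv=np.c_[u.ravel(),v.ravel()]; uv=uv[im.max(2)[uv[:,1],uv[:,0]]<50]
P=(cloud(s,uv)-st["ee_pos"])@R0*1000
for a in range(40,100,10):
    e=(P[:,1]>a)&(P[:,1]<a+10)
    if e.sum()>3: print("blade y",a,"x",np.percentile(P[e,0],[5,95]).round(1),"z",np.median(P[e,2]).round(1),e.sum())
print(np.percentile(P[:,1],[98,100]))
E
```

```text
lug scene [289.89387755 236.17959184] 7 [[0.5381 0.2261 0.06  ]]
lug scene [293.72580645 242.27419355] 3 [[0.5452 0.2507 0.06  ]]
lug scene [303.         253.36363636] 2 [[0.5528 0.2973 0.06  ]]
lug side (172.0, 232.66666666666666) [[0.5527 0.2973 0.06  ]]
lug side (185.83333333333331, 225.83333333333334) [[0.5444 0.252  0.06  ]]
cover corners [[0.5482, 0.2017, 0.075], [0.573, 0.3483, 0.075], [0.7198, 0.3219, 0.075], [0.6938, 0.181, 0.075]]
sides [0.1487 0.1491 0.1433 0.1471] centre [0.6337 0.2632 0.075 ] yaws [np.float64(-0.141), np.float64(-0.178)] front edge mid [0.5606 0.275  0.075 ]
blade y 40 x [-8.2 11.5] z 0.3 18
blade y 50 x [-10.1  10.6] z 1.1 21
blade y 60 x [-7.2 10.5] z 0.2 20
blade y 70 x [-7.3 12.3] z 0.6 24
blade y 80 x [-7.6 12.1] z 0.2 18
blade y 90 x [-6.  10.5] z 0.8 13
[94.57188527 96.25325032]
```

```bash
cat >> h.py <<'E'
YAW=-.165; U=np.array([np.cos(YAW),np.sin(YAW),0]); V=np.array([-np.sin(YAW),np.cos(YAW),0])
def ip(s,lat,z): return U*s+V*lat+np.array([0,0,z])
def slz(p): return np.array([p@U,p@V,p[2]])
E
python3 - <<'E'
from bench import r
from h import *
st=r.read_state(); print(slz(st["ee_pos"]))
inc(st,ip(.3815,.3605,.0575),tilt(YAW,0))
E
```

```text
[0.34519735 0.35940186 0.12052411]
xyz [ 1.  36.2 63.1] | 72.7 rot [ 0.07 -0.08 -0.01] | 0.1
```

Call:
apply_moves(increments=[{"grip":255,"xyz":[1,12,21],"rotation":[0,0,0]},{"grip":255,"xyz":[1,24,42],"rotation":[0,0,0]},{"grip":255,"xyz":[1,36,63],"rotation":[0,0,0]},{"grip":255,"xyz":[1,36,63],"rotation":[0,0,0]}])

```text
time: 7.05
ee_pos: [0.4355, 0.2918, 0.0569]
eef_rot: [0.764, 0.646, 0.0, -0.0]
ft_force: [-0.0, -0.6, 0.3]
width: 0.0152
```

```bash
cat > look.py <<'E'
from bench import r,viewer
from h import *
import pickle,sys
tag=sys.argv[1]
st=r.read_state(); print(st["time"],slz(st["ee_pos"]).round(4),st["joint_positions"].round(3),st["ft_force"].round(2),st["width"])
R0=R.from_quat(st["eef_rot"]).as_matrix()
print("tilt err deg",R.from_matrix(R0.T@tilt(YAW,0)).as_rotvec(degrees=True).round(2))
for n,b in(("scene",(230,190,350,290)),("side",(120,150,240,250))):
    if n not in sys.argv[2:]: continue
    c=viewer.camera(n); pickle.dump(c,open(f"{n}{tag}.pkl","wb"))
    im=cv2.resize(c["img"][b[1]:b[3],b[0]:b[2]],None,fx=6,fy=6,interpolation=cv2.INTER_CUBIC)
    cv2.imwrite(f"pics/{n}{tag}.png",im)
    q=proj(c,[st["ee_pos"]+R0@np.array([x,y,.0005]) for x,y in((0,.0995),(-.015,.0995),(.015,.0995),(0,.035))])
    print(n,"tip,corners,bladestart px",((q-[b[0],b[1]])*6).round(0).tolist())
E
python3 look.py 4 scene side
```

```text
7.05 [0.3816 0.3594 0.0569] [ 0.237  0.537 -1.104  1.871  0.545  1.077  0.321] [-0.04 -0.62  0.26] 0.01523415904956403
tilt err deg [-0.   -0.04 -0.11]
scene tip,corners,bladestart px [[436.0, 338.0], [419.0, 317.0], [454.0, 359.0], [553.0, 289.0]]
side tip,corners,bladestart px [[372.0, 498.0], [399.0, 484.0], [345.0, 512.0], [436.0, 586.0]]
```

View pics/scene4.png

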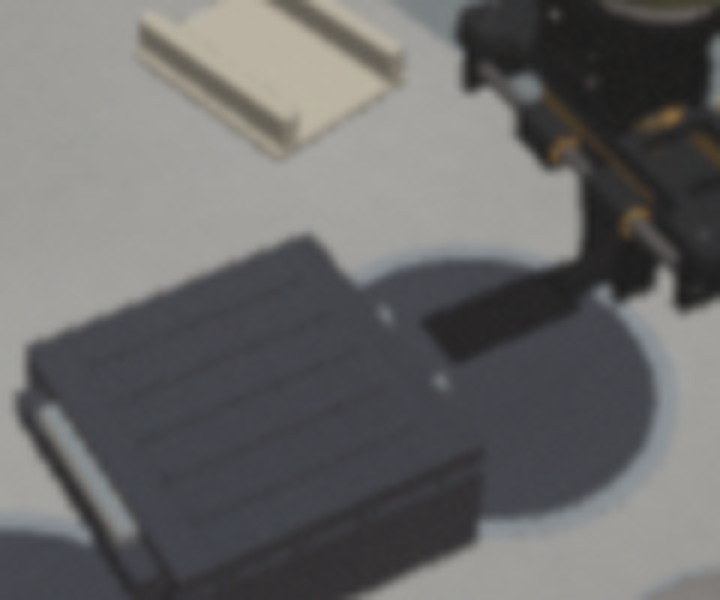

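View pics/side4.png

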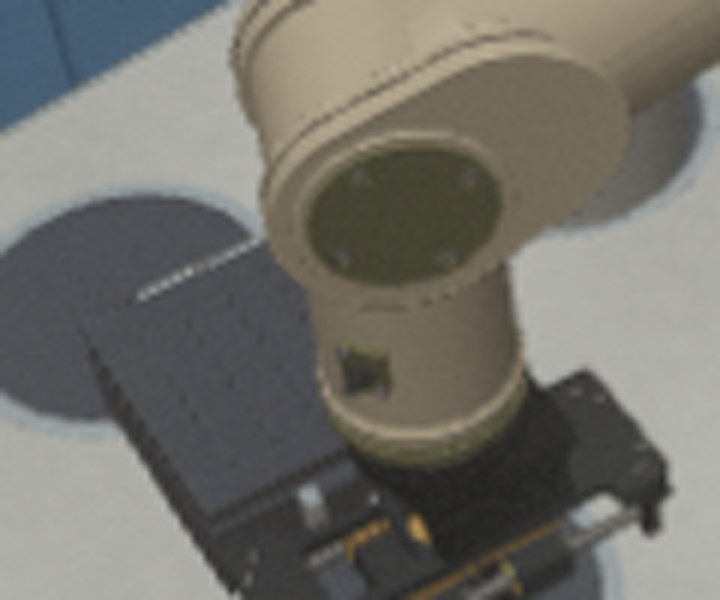

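Call:
apply_moves(increments=[{"grip":255,"xyz":[0,10,-1],"rotation":[0,0,0]},{"grip":255,"xyz":[0,20,-1],"rotation":[0,0,0]},{"grip":255,"xyz":[0,30,-1],"rotation":[0,0,0]},{"grip":255,"xyz":[0,35,-1],"rotation":[0,0,0]},{"grip":255,"xyz":[0,35,-1],"rotation":[0,0,0]}])

```text
time: 7.78
ee_pos: [0.4699, 0.2874, 0.0594]
eef_rot: [0.763, 0.646, 0.001, -0.0]
ft_force: [-0.3, 0.1, -0.3]
width: 0.0154
```

```bash
python3 look.py 5 scene
```

```text
7.775 [0.4164 0.3606 0.0594] [ 0.23   0.58  -1.074  1.803  0.569  1.105  0.361] [-0.27  0.11 -0.29] 0.015352937473196607
tilt err deg [ 0.07 -0.13 -0.05]
scene tip,corners,bladestart px [[374.0, 363.0], [356.0, 342.0], [391.0, 385.0], [493.0, 313.0]]
```

View pics/scene5.png

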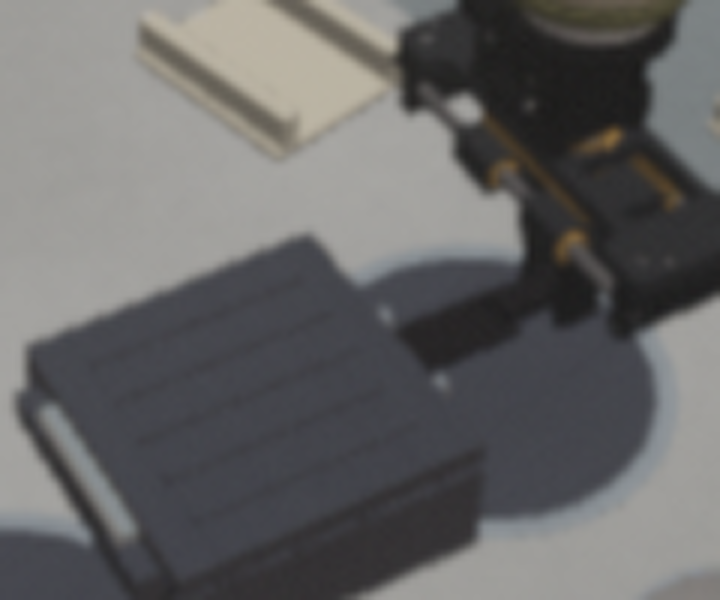

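Call:
apply_moves(increments=[{"grip":255,"xyz":[0,5,1],"rotation":[0,0,0]},{"grip":255,"xyz":[0,9,1],"rotation":[0,0,0]},{"grip":255,"xyz":[0,9,1],"rotation":[0,0,0]}])

```text
time: 8.2
ee_pos: [0.4787, 0.2859, 0.0584]
eef_rot: [0.763, 0.646, 0.001, -0.0]
ft_force: [-0.3, 0.1, -0.3]
width: 0.0152
```

```bash
python3 look.py 6 
```

```text
8.2 [0.4253 0.3606 0.0584] [ 0.227  0.593 -1.065  1.786  0.576  1.111  0.37 ] [-0.3   0.14 -0.33] 0.01516128971210414
tilt err deg [ 0.06 -0.13 -0.05]
```

Call:
apply_moves(increments=[{"grip":255,"xyz":[0,0,-5],"rotation":[0,0,0]},{"grip":255,"xyz":[0,0,-11],"rotation":[0,0,0]},{"grip":255,"xyz":[0,1,-17],"rotation":[0,0,0]},{"grip":255,"xyz":[0,2,-23],"rotation":[0,0,0]},{"grip":255,"xyz":[0,3,-29],"rotation":[0,0,0]}])

```text
time: 8.82
ee_pos: [0.4811, 0.2854, 0.0877]
eef_rot: [0.763, 0.646, 0.001, -0.001]
ft_force: [-3.4, 0.1, -5.2]
width: 0.0153
```

```bash
python3 look.py 7 scene side
```

```text
8.825 [0.4277 0.3605 0.0877] [ 0.25   0.562 -1.093  1.758  0.541  1.159  0.398] [-3.37  0.13 -5.21] 0.015307980568653493
tilt err deg [ 0.01 -0.11 -0.02]
scene tip,corners,bladestart px [[354.0, 329.0], [336.0, 308.0], [371.0, 351.0], [476.0, 278.0]]
side tip,corners,bladestart px [[318.0, 400.0], [345.0, 387.0], [291.0, 413.0], [380.0, 486.0]]
```

View pics/scene7.png

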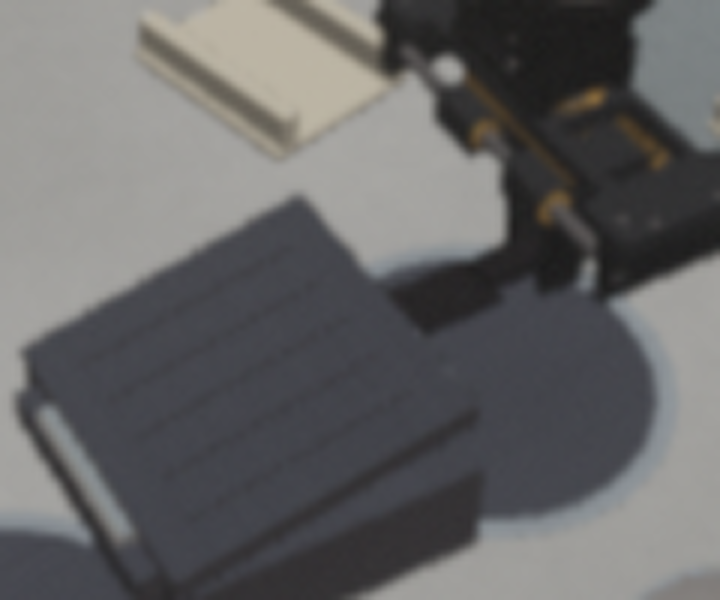

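Call:
apply_moves(increments=[{"grip":255,"xyz":[0,2,-9],"rotation":[0,0,0]},{"grip":255,"xyz":[0,5,-18],"rotation":[0,0,0]},{"grip":255,"xyz":[0,8,-26],"rotation":[0,0,0]},{"grip":255,"xyz":[0,12,-35],"rotation":[0,0,0]},{"grip":255,"xyz":[0,17,-43],"rotation":[0,0,0]}])

```text
time: 9.55
ee_pos: [0.4988, 0.2826, 0.1317]
eef_rot: [0.763, 0.646, 0.001, -0.0]
ft_force: [-1.2, 1.3, -5.4]
width: 0.0155
```

```bash
python3 look.py 8 scene side
```

```text
9.55 [0.4456 0.3606 0.1317] [ 0.272  0.539 -1.115  1.683  0.508  1.242  0.448] [-1.2   1.29 -5.37] 0.015490255195197705
tilt err deg [ 0.09 -0.15 -0.05]
scene tip,corners,bladestart px [[321.0, 272.0], [303.0, 251.0], [339.0, 294.0], [447.0, 222.0]]
side tip,corners,bladestart px [[288.0, 319.0], [315.0, 306.0], [260.0, 332.0], [350.0, 404.0]]
```

View pics/scene8.png

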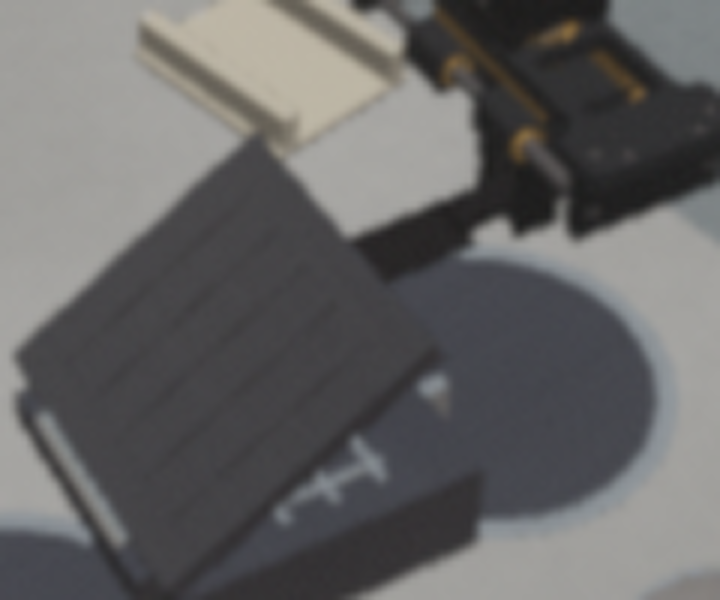

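View pics/side8.png

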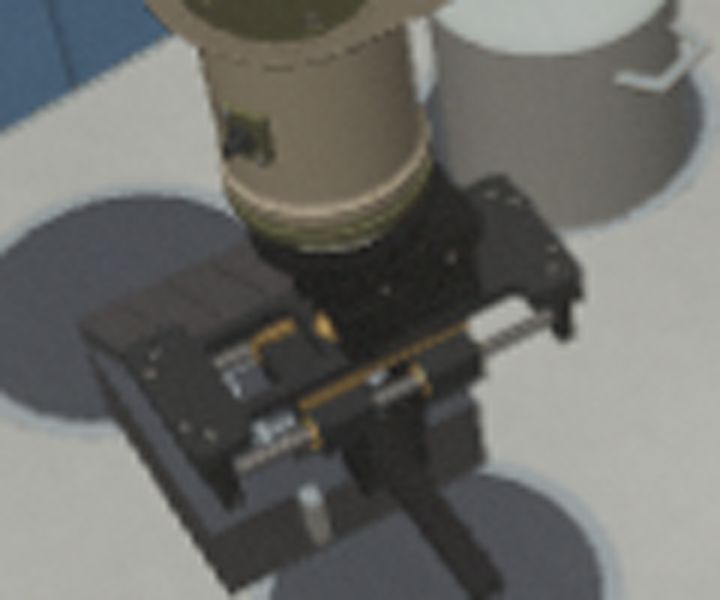

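Call:
apply_moves(increments=[{"grip":255,"xyz":[0,5,-7],"rotation":[0,0,0]},{"grip":255,"xyz":[0,9,-13],"rotation":[0,0,0]},{"grip":255,"xyz":[0,14,-19],"rotation":[0,0,0]},{"grip":255,"xyz":[0,20,-25],"rotation":[0,0,0]},{"grip":255,"xyz":[0,26,-31],"rotation":[0,0,0]}])

```text
time: 10.28
ee_pos: [0.5255, 0.2782, 0.1635]
eef_rot: [0.764, 0.646, 0.002, -0.0]
ft_force: [-1.4, 0.4, -4.9]
width: 0.015
```

```bash
python3 look.py 9 scene side
```

```text
10.275 [0.4726 0.3607 0.1635] [ 0.269  0.548 -1.111  1.593  0.504  1.313  0.491] [-1.44  0.37 -4.92] 0.015003765096147302
tilt err deg [ 0.14 -0.2  -0.1 ]
scene tip,corners,bladestart px [[267.0, 241.0], [249.0, 219.0], [284.0, 263.0], [398.0, 189.0]]
side tip,corners,bladestart px [[252.0, 241.0], [280.0, 228.0], [224.0, 254.0], [314.0, 324.0]]
```

View pics/scene9.png

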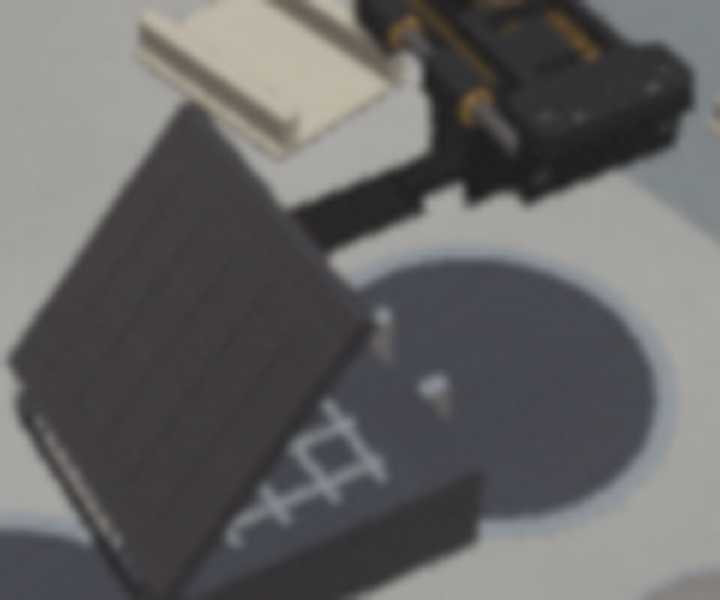

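Call:
apply_moves(increments=[{"grip":255,"xyz":[0,6,-5],"rotation":[0,0,0]},{"grip":255,"xyz":[0,12,-10],"rotation":[0,0,0]},{"grip":255,"xyz":[0,19,-14],"rotation":[0,0,0]},{"grip":255,"xyz":[0,27,-18],"rotation":[0,0,0]},{"grip":255,"xyz":[0,34,-22],"rotation":[0,0,0]}])

```text
time: 11.0
ee_pos: [0.5601, 0.2725, 0.1863]
eef_rot: [0.764, 0.645, 0.003, -0.0]
ft_force: [-2.3, 0.3, -3.4]
width: 0.0153
```

```bash
python3 look.py 10 scene side; python3 - <<'E'
from h import *
import pickle
s=pickle.load(open("scene10.pkl","rb"))
v,u=np.mgrid[195:295,230:300]; uv=np.c_[u.ravel(),v.ravel()]; P=cloud(s,uv); q=np.array([slz(p) for p in P])
e=(q[:,0]>.53)&(q[:,0]<.72)&(abs(q[:,1]-.361)<.06)&(q[:,2]>.09)
q=q[e]; print(len(q)); A=np.c_[q[:,2],np.ones(len(q))]
for it in range(5):
    k=np.linalg.lstsq(A,q[:,0],rcond=None)[0]; res=q[:,0]-A@k; g=abs(res)<max(.003,1.5*np.median(abs(res))); q=q[g];A=A[g]
print(k,"theta",np.arctan2(1,-k[0]),len(q),res.std())
E
```

```text
11.0 [0.5077 0.3608 0.1863] [ 0.249  0.582 -1.09   1.49   0.52   1.378  0.533] [-2.25  0.31 -3.39] 0.015334056395567036
tilt err deg [ 0.2  -0.25 -0.14]
scene tip,corners,bladestart px [[191.0, 230.0], [174.0, 207.0], [209.0, 252.0], [328.0, 177.0]]
side tip,corners,bladestart px [[212.0, 165.0], [240.0, 153.0], [184.0, 178.0], [272.0, 246.0]]
1854
[-0.41647444  0.69918454] theta 1.1761690072864268 616 0.00123951885182032
```

View pics/scene10.png

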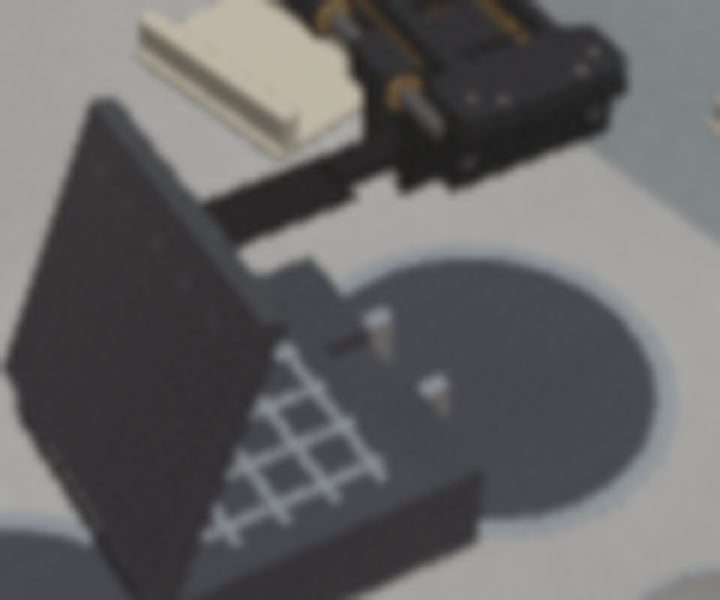

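View pics/side10.png

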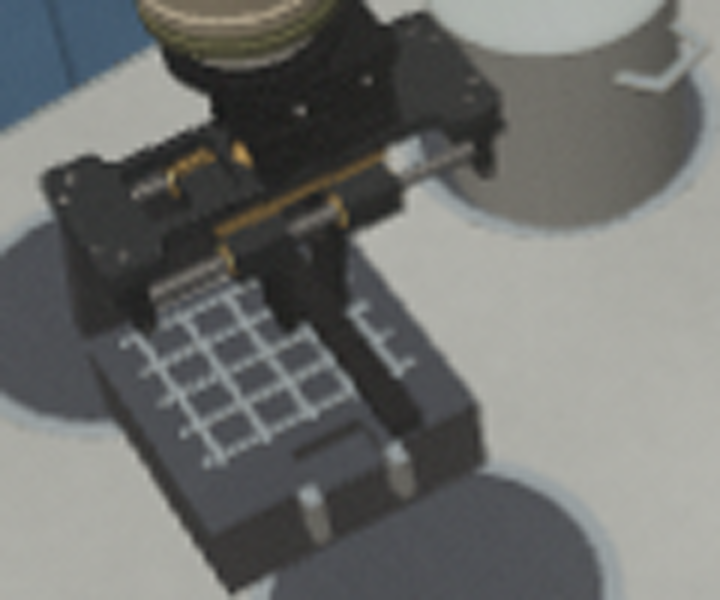

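Call:
apply_moves(increments=[{"grip":255,"xyz":[0,-12,1],"rotation":[0,0,0]},{"grip":255,"xyz":[0,-35,1],"rotation":[0,0,0]},{"grip":255,"xyz":[0,-70,0],"rotation":[0,0,0]},{"grip":255,"xyz":[0,-110,0],"rotation":[0,0,0]},{"grip":255,"xyz":[0,-140,0],"rotation":[0,0,0]}])

```text
time: 11.72
ee_pos: [0.4204, 0.2964, 0.1859]
eef_rot: [0.764, 0.646, 0.004, 0.001]
ft_force: [0.2, 0.6, 0.3]
width: 0.0153
```

```bash
python3 look.py 11 scene;  python3 - <<'E'
from bench import r,viewer
from h import *
import pickle
s=pickle.load(open("scene11.pkl","rb"));st=r.read_state()
v,u=np.mgrid[195:295,230:300]; uv=np.c_[u.ravel(),v.ravel()]; P=cloud(s,uv); q=np.array([slz(p) for p in P])
e=(q[:,0]>.53)&(q[:,0]<.72)&(abs(q[:,1]-.361)<.06)&(q[:,2]>.09)
q=q[e]; A=np.c_[q[:,2],np.ones(len(q))]
for it in range(5):
    k=np.linalg.lstsq(A,q[:,0],rcond=None)[0]; res=q[:,0]-A@k; g=abs(res)<max(.003,1.5*np.median(abs(res))); q=q[g];A=A[g]
print("theta",np.arctan2(1,-k[0]))
# rest from initial views: outer points
for n in("scene","side"):
    c=pickle.load(open(n+"0.pkl","rb")); P=np.load(n+"_P.npy"); im=c["img"].astype(int)
    b,g,rr=im[...,0],im[...,1],im[...,2]
    m=(rr-b>8)&(rr>90)&(P[...,0]>.35)&(P[...,0]<.52)&(P[...,1]>-.06)&(P[...,1]<.11)&(P[...,2]>.003)&(P[...,2]<.036)
    top=P[m&(P[...,2]>.026)]; allp=P[m]
    print(n,"all",cv2.minAreaRect(allp[:,:2].astype(np.float32)),"tops",len(top),cv2.minAreaRect(top[:,:2].astype(np.float32)),np.percentile(top[:,2],[50,95]))
w=viewer.camera("wrist"); pickle.dump(w,open("wrist11.pkl","wb")); held(w,st,(36,205))
E
```

```text
11.725 [0.3661 0.3614 0.1859] [ 0.373  0.35  -1.255  1.77   0.351  1.27   0.435] [0.19 0.58 0.32] 0.015251909058645331
tilt err deg [ 0.34 -0.25 -0.11]
scene tip,corners,bladestart px [[484.0, 118.0], [465.0, 98.0], [504.0, 138.0], [608.0, 71.0]]
theta 1.2123941271707352
scene all ((0.43415284156799316, 0.02786092832684517), (0.09894204139709473, 0.12229528278112411), 4.725238800048828) tops 162 ((0.4325583279132843, 0.026902347803115845), (0.09575057029724121, 0.11751111596822739), 4.022253036499023) [0.0287279  0.03135199]
side all ((0.4346248507499695, 0.02778521180152893), (0.11116040498018265, 0.12562765181064606), 3.4048495292663574) tops 151 ((0.42860734462738037, 0.028683464974164963), (0.09261928498744965, 0.11653827875852585), 4.1496357917785645) [0.02828679 0.03127381]
[257, 42] 35 [ -1.8 -97.1  -8.6]
[257, 48] 36 [ -1.8 -94.8  -8. ]
[257, 54] 36 [ -1.8 -92.  -10.2]
[257, 60] 36 [ -1.8 -89.8  -8.9]
[257, 66] 36 [ -1.8 -87.5  -7.8]
[257, 72] 36 [ -1.8 -84.7 -10.6]
[257, 78] 36 [ -1.8 -82.4  -9.3]
[258, 84] 35 [ -1.3 -79.9  -9.1]
[258, 90] 35 [ -1.3 -77.4  -9.7]
[258, 96] 35 [ -1.3 -74.9  -9.7]
[257, 102] 34 [ -1.8 -72.3  -9.3]
[257, 108] 34 [ -1.8 -69.8  -8.5]
[257, 114] 34 [ -1.8 -67.2  -9.4]
[257, 120] 34 [ -1.8 -64.6 -10.1]
[257, 126] 34 [ -1.8 -62.   -9.7]
[258, 132] 33 [ -1.4 -59.3  -9.4]
[258, 138] 33 [ -1.4 -56.6  -9. ]
[258, 144] 33 [ -1.4 -54.1 -11.2]
[258, 150] 33 [ -1.4 -51.3 -10.3]
[258, 156] 33 [ -1.4 -48.5  -9.9]
[258, 162] 33 [ -1.4 -45.8 -10.5]
[258, 168] 33 [ -1.4 -42.9  -9.6]
[258, 174] 33 [ -1.4 -40.   -9.1]
[258, 180] 33 [ -1.4 -37.2  -9.7]
[258, 186] 34 [ -1.4 -34.1  -8.8]
[258, 192] 34 [ -1.4 -31.5 -10. ]
[258, 198] 34 [ -1.4 -28.6 -10.1]
[259, 204] 33 [ -0.9 -25.4  -9.3]
z=a*y+b [ -0.012 -10.254] x=a*y+b [ 0.008 -1.027]
```

```bash
python3 - <<'E'
from bench import r
from h import *
st=r.read_state(); Rt=tilt(.072,0)
inc(st,np.array([.431,.0278,.11])+.015*Rt[:,1],Rt)
E
```

```text
xyz [-260.5   69.7   75.6] | 280.0 rot [  0.39  -0.16 -13.52] | 13.5
```

Call:
apply_moves(increments=[{"grip":255,"xyz":[-50,0,0],"rotation":[0,0,-2.7]},{"grip":255,"xyz":[-100,10,5],"rotation":[0,0,-5.4]},{"grip":255,"xyz":[-150,25,15],"rotation":[0,0,-8]},{"grip":255,"xyz":[-200,45,35],"rotation":[0,0,-10.7]},{"grip":255,"xyz":[-255,68,65],"rotation":[0.4,-0.2,-13.5]}])

```text
time: 12.45
ee_pos: [0.4453, 0.0351, 0.1228]
eef_rot: [0.681, 0.732, -0.001, 0.003]
ft_force: [1.0, -0.2, 1.1]
width: 0.0153
```

```bash
python3 - <<'E'
from bench import r
from h import *
st=r.read_state(); Rt=tilt(.072,0); print(st["time"],st["joint_positions"].round(2),st["ee_pos"])
inc(st,np.array([.431,.0278,.07])+.015*Rt[:,1],Rt)
E
```

```text
12.45 [ 1.05  0.23 -1.31  2.    0.25  1.1   1.27] [0.44530242 0.0351294  0.12282556]
xyz [-6.   0.1 52.9] | 53.2 rot [ 0.16  0.27 -0.04] | 0.3
```

Call:
apply_moves(increments=[{"grip":255,"xyz":[-6,0,20],"rotation":[0.2,0.3,0]},{"grip":255,"xyz":[-6,0,40],"rotation":[0.2,0.3,0]},{"grip":255,"xyz":[-6,0,63],"rotation":[0.2,0.3,0]},{"grip":255,"xyz":[-6,0,63],"rotation":[0.2,0.3,0]}])

```text
time: 12.95
ee_pos: [0.445, 0.0289, 0.059]
eef_rot: [0.681, 0.732, -0.001, -0.001]
ft_force: [0.1, 1.0, 0.7]
width: 0.0154
```

```bash
python3 - <<'E'
from bench import r,viewer
from h import *
import pickle
st=r.read_state(); Rt=tilt(.072,0); print(st["time"],st["joint_positions"].round(2),st["ee_pos"],st["ft_force"])
inc(st,np.array([.431,.0278,.0345])+.015*Rt[:,1],Rt)
for n,b in(("scene",(220,150,340,250)),("side",(210,150,330,250))):
    c=viewer.camera(n); pickle.dump(c,open(n+"12.pkl","wb")); cv2.imwrite(f"pics/{n}12.png",cv2.resize(c["img"][b[1]:b[3],b[0]:b[2]],None,fx=6,fy=6,interpolation=cv2.INTER_CUBIC))
E
```

```text
12.95 [ 0.93  0.35 -1.2   2.06  0.39  0.99  1.17] [0.44500222 0.02891904 0.05896047] [0.07759445 1.00829397 0.68682903]
xyz [-0.1  1.  24.5] | 24.5 rot [-0.15 -0.06 -0.01] | 0.2
```

View pics/scene12.png

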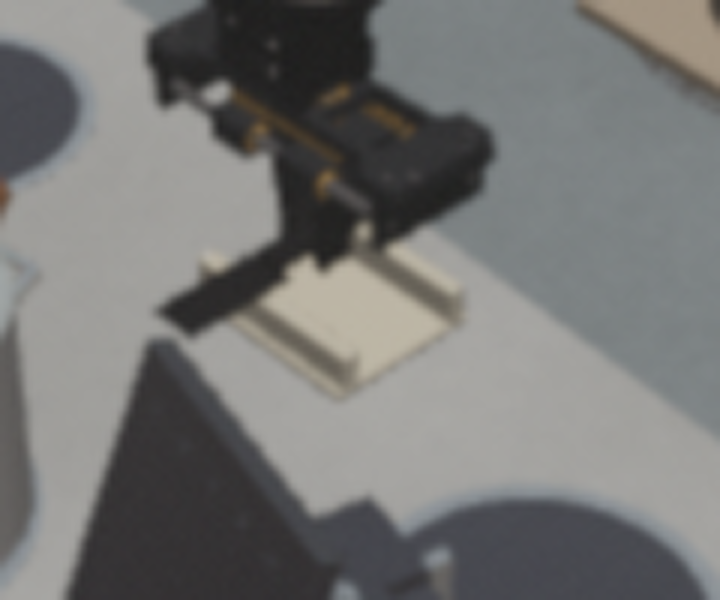

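View pics/side12.png

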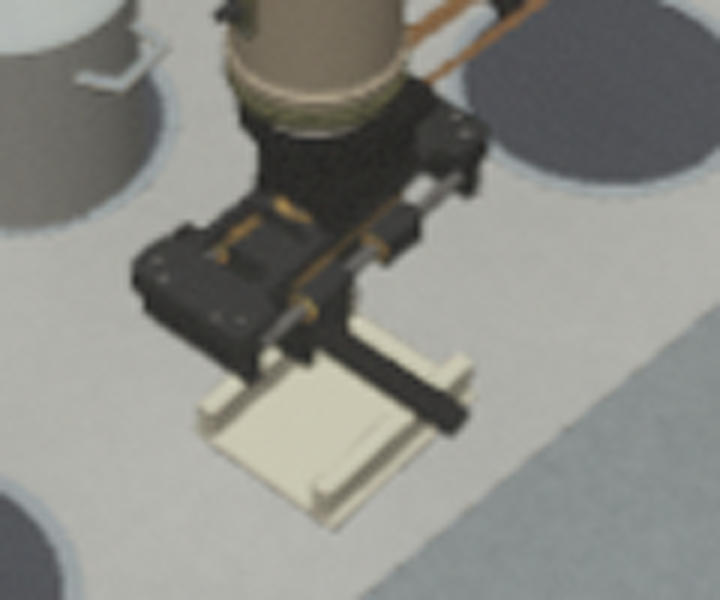

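Call:
apply_moves(increments=[{"grip":255,"xyz":[0,1,8],"rotation":[0,0,0]},{"grip":255,"xyz":[0,1,16],"rotation":[0,0,0]},{"grip":255,"xyz":[0,1,21],"rotation":[0,0,0]},{"grip":255,"xyz":[0,1,24],"rotation":[0,0,0]},{"grip":255,"xyz":[0,1,24],"rotation":[0,0,0]}])

```text
time: 13.68
ee_pos: [0.4471, 0.0293, 0.0364]
eef_rot: [0.681, 0.732, 0.0, -0.0]
ft_force: [-0.4, 0.3, -0.7]
width: 0.0155
```

```bash
python3 - <<'E'
from bench import r,viewer
from h import *
import pickle
st=r.read_state(); Rt=tilt(.072,0); print(st["time"],st["ee_pos"],st["ft_force"])
inc(st,np.array([.431,.0278,.0345])+.015*Rt[:,1],Rt)
for n,b in(("scene",(220,150,340,250)),("side",(210,150,330,250))):
    c=viewer.camera(n); cv2.imwrite(f"pics/{n}13.png",cv2.resize(c["img"][b[1]:b[3],b[0]:b[2]],None,fx=6,fy=6,interpolation=cv2.INTER_CUBIC))
E
```

```text
13.675 [0.44711504 0.02932921 0.0363659 ] [-0.37937151  0.29585869 -0.68838138]
xyz [-0.4 -1.2  1.9] | 2.2 rot [-0.02 -0.04  0.  ] | 0.0
```

View pics/side13.png

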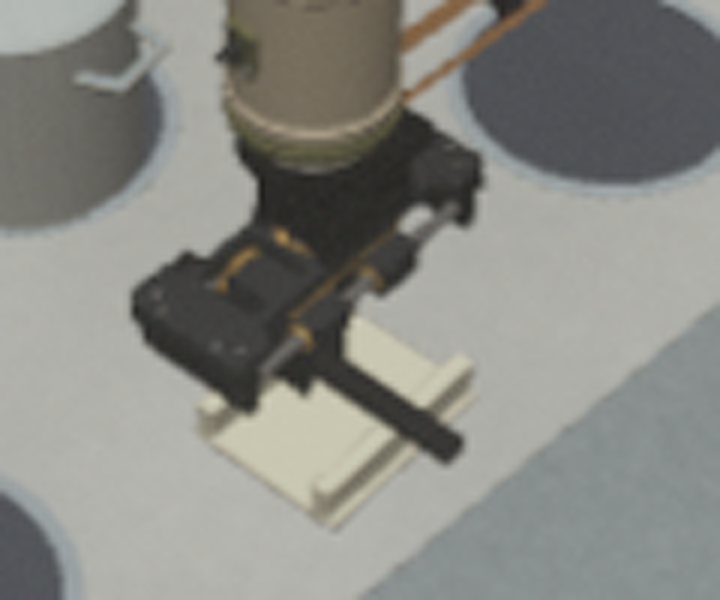

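Call:
apply_moves(increments=[{"grip":255,"xyz":[2,-1,1],"rotation":[0,0,0]},{"grip":255,"xyz":[3,-1,2],"rotation":[0,0,0]},{"grip":255,"xyz":[3,-1,3],"rotation":[0,0,0]},{"grip":255,"xyz":[3,-1,3],"rotation":[0,0,0]}])

```text
time: 14.28
ee_pos: [0.4461, 0.0322, 0.0336]
eef_rot: [0.681, 0.732, 0.0, -0.0]
ft_force: [-0.6, -0.5, -0.4]
width: 0.0153
```

Call:
apply_moves(increments=[{"grip":255,"xyz":[0,0,1],"rotation":[0,0,0]},{"grip":255,"xyz":[0,0,1.5],"rotation":[0,0,0]},{"grip":255,"xyz":[0,0,1.5],"rotation":[0,0,0]}])

```text
time: 14.65
ee_pos: [0.446, 0.0322, 0.032]
eef_rot: [0.681, 0.732, 0.0, -0.0]
ft_force: [-0.6, -0.4, -1.4]
width: 0.0154
```

Call:
apply_moves(increments=[{"grip":255,"xyz":[0,0,1],"rotation":[0,0,0]},{"grip":255,"xyz":[0,0,1.5],"rotation":[0,0,0]}])

```text
time: 14.9
ee_pos: [0.4462, 0.0322, 0.0313]
eef_rot: [0.681, 0.732, -0.0, -0.0]
ft_force: [-9.0, -1.4, 23.5]
width: 0.0155
```

```bash
python3 - <<'E'
from bench import r,viewer
from h import *
st=r.read_state(); print(st["ee_pos"],st["ft_force"])
R0=R.from_quat(st["eef_rot"]).as_matrix()
c=viewer.camera("scene"); b=(220,150,340,250); cv2.imwrite(f"pics/scene14.png",cv2.resize(c["img"][b[1]:b[3],b[0]:b[2]],None,fx=6,fy=6,interpolation=cv2.INTER_CUBIC))
im=c["img"].astype(int)
q=proj(c,[st["ee_pos"]+R0@np.array([0,y,.0005]) for y in(.045,.095)]);print(q)
for t in np.linspace(0,1,8):
    u,v=np.round(q[0]+(q[1]-q[0])*t).astype(int); print((u,v),im[v,u].max(),cloud(c,[[u,v]]).round(4))
E
```

```text
[0.44622436 0.03221947 0.03132888] [-9.03107701 -1.42970917 23.54291888]
[[261.93328969 202.97474055]
 [250.09588113 209.9915636 ]]
(np.int64(262), np.int64(203)) 43 [[0.4905 0.035  0.0301]]
(np.int64(260), np.int64(204)) 45 [[0.5002 0.0372 0.0325]]
(np.int64(259), np.int64(205)) 44 [[0.5055 0.0389 0.0323]]
(np.int64(257), np.int64(206)) 43 [[0.5142 0.0398 0.0335]]
(np.int64(255), np.int64(207)) 42 [[0.5205 0.0375 0.0311]]
(np.int64(253), np.int64(208)) 44 [[0.53   0.0398 0.0336]]
(np.int64(252), np.int64(209)) 47 [[0.5358 0.0423 0.0343]]
(np.int64(250), np.int64(210)) 74 [[0.6524 0.2    0.2036]]
```

View pics/scene14.png

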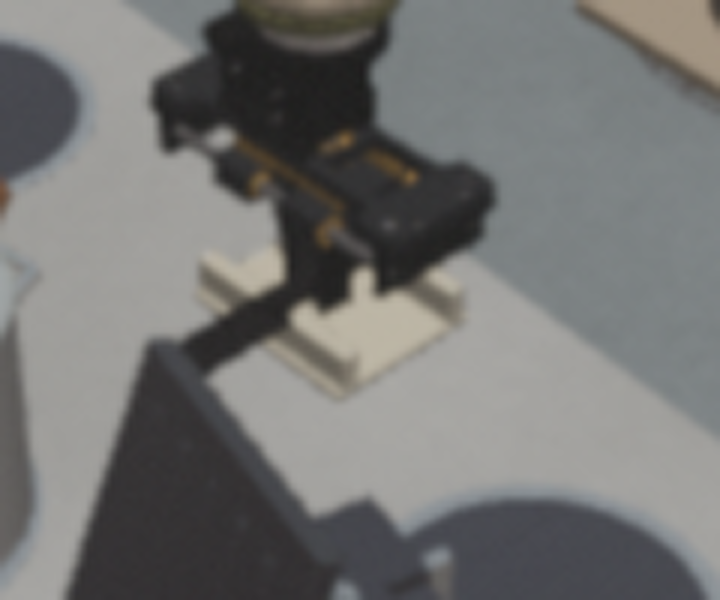

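Call:
apply_moves(increments=[{"grip":255,"xyz":[0,0,-1],"rotation":[0,0,0]},{"grip":255,"xyz":[0,0,-1],"rotation":[0,0,0]},{"grip":100,"xyz":[0,0,-1],"rotation":[0,0,0]},{"grip":100,"xyz":[0,0,-1],"rotation":[0,0,0]},{"grip":100,"xyz":[0,0,-1],"rotation":[0,0,0]}])

```text
time: 15.58
ee_pos: [0.4462, 0.0322, 0.0323]
eef_rot: [0.681, 0.732, -0.0, -0.0]
ft_force: [-0.6, 0.1, -0.0]
width: 0.0376
```

Call:
apply_moves(increments=[{"grip":100,"xyz":[0,0,0],"rotation":[0,0,0]},{"grip":100,"xyz":[0,0,-10],"rotation":[0,0,0]},{"grip":100,"xyz":[0,0,-30],"rotation":[0,0,0]},{"grip":100,"xyz":[0,0,-70],"rotation":[0,0,0]},{"grip":100,"xyz":[0,0,-120],"rotation":[0,0,0]}])

```text
time: 16.2
ee_pos: [0.4458, 0.0327, 0.1536]
eef_rot: [0.681, 0.732, -0.0, -0.001]
ft_force: [1.1, -1.6, 0.5]
width: 0.0528
```

Call:
apply_moves(increments=[{"grip":100,"xyz":[0,-40,-40],"rotation":[0,0,0]},{"grip":100,"xyz":[-60,-60,-60],"rotation":[0,0,0]},{"grip":100,"xyz":[-120,-60,-60],"rotation":[0,0,0]},{"grip":100,"xyz":[-180,-60,-60],"rotation":[0,0,0]},{"grip":100,"xyz":[-180,-60,-60],"rotation":[0,0,0]}])

```text
time: 16.82
ee_pos: [0.3986, -0.1544, 0.2142]
eef_rot: [0.682, 0.731, -0.0, -0.0]
ft_force: [-0.5, 0.3, -1.1]
width: 0.0532
```

```bash
python3 - <<'E'
from bench import r,viewer
from h import *
import pickle
st=r.read_state(); print(st["time"],st["ee_pos"],st["width"],st["ft_force"])
for n in("scene","side"):
    c=viewer.camera(n); pickle.dump(c,open(n+"15.pkl","wb")); cv2.imwrite(f"pics/{n}15.png",c["img"])
    v,u=np.mgrid[140:270,200:330]; uv=np.c_[u.ravel(),v.ravel()]; P=cloud(c,uv); im=c["img"].astype(int)
    dk=im.max(2)[uv[:,1],uv[:,0]]<70
    e=dk&(P[:,0]>.3)&(P[:,0]<.58)&(abs(P[:,1]-.03)<.06)&(P[:,2]>.015)&(P[:,2]<.07)
    q=P[e]; a=np.polyfit(q[:,0],q[:,1],1); print(n,len(q),"x range",q[:,0].min(),q[:,0].max(),"yaw",a[0],"y at .431",np.polyval(a,.431),"zslope",np.polyfit(q[:,0],q[:,2],1),np.percentile(q[:,2],[10,50,90]))
    c0=pickle.load(open(n+"0.pkl","rb"))
    for nm,b in {"scene":dict(pot=(170,185,228,252),mill=(158,115,178,155),bowl=(330,282,375,322)),"side":dict(pot=(185,130,240,188),mill=(330,95,350,136),bowl=(103,258,142,292),rack=(240,90,320,170))}[n].items():
        d=np.abs(c["img"].astype(int)-c0["img"])[b[1]:b[3],b[0]:b[2]].max(2); print("  diff",nm,(d>40).sum(),d.mean().round(1))
E
```

```text
16.825 [ 0.39861556 -0.15444417  0.21416729] 0.05321201302233569 [-0.45791121  0.33543852 -1.07998345]
scene 219 x range 0.34986856001458 0.5394514888506416 yaw 0.05747569076753619 y at .431 0.03465942435617722 zslope [-0.05718155  0.06255896] [0.03103599 0.03609876 0.04194099]
  diff pot 0 4.3
  diff mill 0 3.7
  diff bowl 0 4.9
side 275 x range 0.34611187890516615 0.5446346809346235 yaw 0.05971379980469253 y at .431 0.0350520685501696 zslope [-0.05507606  0.06065259] [0.02977046 0.03622738 0.04153964]
  diff pot 0 6.8
  diff mill 250 31.8
  diff bowl 0 7.3
  diff rack 1110 21.5
```

View pics/scene15.png

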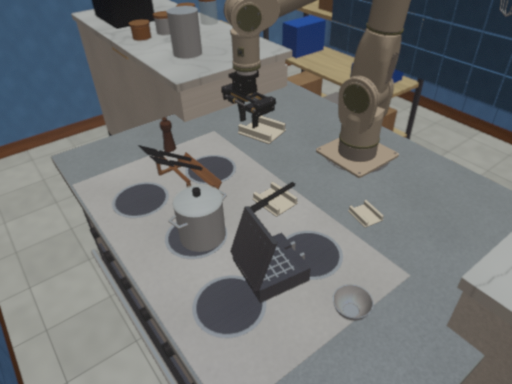

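View pics/side15.png

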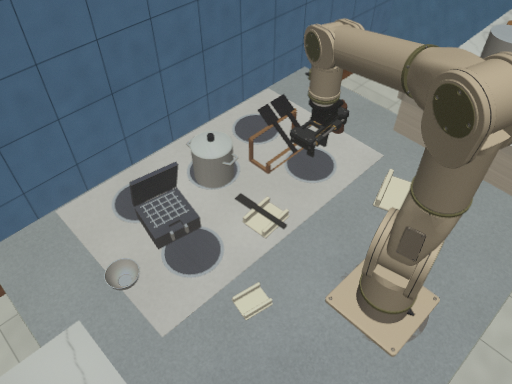

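```bash
python3 - <<'E'
from bench import r
import pickle,cv2,numpy as np
a=pickle.load(open("scene0.pkl","rb"))["img"];b=pickle.load(open("scene15.pkl","rb"))["img"]
ma=(a.max(2)<60);mb=(b.max(2)<60); s=np.s_[140:182,130:200]
print("dark px that became dark",(mb[s]&~ma[s]).sum(),"lost",(ma[s]&~mb[s]).sum(),"kept",(ma[s]&mb[s]).sum())
print(r.close_job())
E
```

```text
dark px that became dark 0 lost 174 kept 440
the job is handed in; nothing more can be done
None
```

The job is handed in, and everything I could check before handing in looked right; no verdict was reported.

**What I did:** I took the narrow turner from the rack. With its blade about 18 mm into the notch, I levered the iron's cover open in an arc. I then laid the turner across the ridges of the middle-sized spoon rest.

**What the last checks showed:**
- **Cover:** it stands open by about 1.2 rad (about 69°), measured from the depth picture after I pulled the blade out. In the final pictures it still stands open.
- **Turner on the rest:** it lies flat, with its origin about 7 mm from the rest's centre; the limit is 35 mm.
- **Pot, bowl and pepper mill:** the scene view shows no change from the start.
- **The other two turners:** no newly dark pixels appear around the rack in the scene view. The only lost ones fit the narrow turner having been taken away.
- **Robot:** it stood clear with nothing touching it, at about 17 s of the 64 s allowed.

**Where things disagreed or went less than cleanly:**
- The handle sits about 9 mm lower in the fingers than planned, because the lift began before they had fully closed. It did not slip after that.
- The wrist camera and the other cameras disagreed by 2 to 5 mm on the turner's position.
- I pressed the turner onto the rest with about 24 N for a moment before letting go.
- In the final side view the gripper hides part of the rack and the mill, so my check of those two there failed and I relied on the scene view.

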